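# Cull the bad square, then hold the good one home in the corner jig

## Task

Two small engineer's squares lie on the bench; the one with a long bar-shaped brass tag on its stock is out of true, the one with a round brass tag is good. First lay the bar-tagged square flat in the shallow wooden reject tray and let go of it. Then take the round-tagged square by its stock, lay it flat on the plate of the corner jig, press it firmly, without ramming it, into the corner until the back of its stock touches both studs and its outer blade edge lies along the rail, and finish while still gripping it and holding it pressed there; leave the other things on the bench alone.

Things in the scene. Friction and masses are not known exactly. Their poses are not given: they have to be found in the camera images.
- good_square: steel engineer's square, flat, 0.16 kg; origin: underside, mid of 75 x 105 outline. Stock (grip across its 20 mm) x -37.5..37.5, y 32.5..52.5, z 0..14; blade x 18.5..37.5, y -52.5..32.5, z 6.5..8.5 mm. Outer faces: stock back y = +52.5, blade edge + stock end x = +37.5. Round brass tag, 17 mm across, 1.5 mm high, on top of the stock at x = -6: good.
- reject_square: steel engineer's square, flat, 0.16 kg; origin: underside, mid of 75 x 105 outline. Stock (grip across its 20 mm) x -37.5..37.5, y 32.5..52.5, z 0..14; blade x 18.5..37.5, y -52.5..32.5, z 6.5..8.5 mm. Outer faces: stock back y = +52.5, blade edge + stock end x = +37.5. Bar-shaped brass tag, 54 x 8 mm, 1.5 mm high, along the top of the stock: reject.
- reject_tray: shallow open wooden tray fixed on top of the grey stone slab (its top is 42 mm above the bench) on the right, 130 (x) x 165 (y) x 20 mm, walls 6 mm. Origin at the centre of its underside; the inner floor is about 6 mm higher.
- jig: corner jig fixed to the bench: aluminium plate 124 (x) x 156 (y) x 10 mm with a rail and two studs on top. Origin: centre of underside. With the square home, its axes point the same way as the jig's. Yaw is near 0: the rail is on the side away from the robot, the studs on the robot's left.
- rail: straight steel rail on the jig plate, 14 mm wide, 14 mm high, 134 mm long along the jig's y. Its flat working face is at jig x = +37.5 mm and looks to jig -x. Origin on the working face, at plate level, at jig y = -6 mm. The outer blade edge and stock end of the square bear on it.
- studs: two upright steel studs, 8 mm thick and 14 mm high, on the jig plate at jig x = -30 and +27 mm, y = +56.5 mm, so the back of the stock bears on them at jig y = +52.5 mm; the free gap of 49 mm between them leaves room for a finger. Origin between them (jig x = 0, y = +56.5 mm), at plate level.
- home (a point): point on the top of the jig plate (10 mm above the bench) where the origin of the good square lies when it is pushed home: jig x = 0, y = 0. Friction of the square on plate, rail and studs is 0.45 to 0.75, so it eats part of each push: rest it only lightly on the plate, push on the rail first with some 8 N while clear of the studs, then on the studs with some 16 N (40 N is too much).
- screwdriver_red: red-handled screwdriver, 198 mm long, lying near the front edge of the bench; leave alone. Origin at its middle.
- masking_tape: roll of masking tape, 96 mm across, 25 mm high, lying near the front edge on the right; leave alone. Origin at the centre of its underside.
- bench_vice: blue bench vice fixed at the front of the bench, about 170 x 125 mm on plan, up to 127 mm high, between robot and squares: carry things over it. Origin at its base. (Other obstacles: a shelf over the bench, underside z = 0.59 m, front edge x = 0.62 m: draw the wrist back before swinging sideways; a full-height post at x = 0.34, y = 0.39 m: fold the arm in to pass it.)
- brass_block: small brass block, 28 x 45 x 22 mm, lying behind the squares; leave alone. Origin at the centre of its underside.

How it is judged:
By the outcome, as a careful person would: the job done as asked, in the order asked, and still so for the second after the job is handed in, while the arm keeps its last pose, push and grip.
It also fails if it takes over 72 s, if anything falls off the work surface, if the arm or the gripper's body presses on something with over 40 N, if the wrist force passes 120 N, or if a joint passes its speed limit or range.

## Robot

A 6-joint arm with a two-finger parallel gripper is mounted at the origin on a cart in front of the work surface, level with it; the furniture and walls round the work are solid. World frame = base frame: x ahead of the robot, y to its left, z up, the work surface at z = 0. Lengths are in mm, angles in rad, forces in N, time in s.
With the tool pointing down it reaches from about 275 to 750 mm from the base axis. Payload 10.2 kg.
Tool frame: the origin (TCP) lies between the finger pads; the fingertips stand 19 mm ahead of it and the grasp point (between the pads) is the TCP; x points along the fingers, y is the direction in which the jaws open and shut, and the axes are right-handed (so a half turn about x gives the same grasp; the last joint's range is limited). The gripper opens to 85 mm and grips with 20 to 120 N. Pads are 22 mm wide; open, the fingers measure 114 mm over their backs; the gripper's body (76 mm by 85 mm) begins 54 mm behind the grasp point. The pads swing forward as they close: fully open they stand 13 mm farther back than shut.
Start: joints at [-1.373, 0.313, 1.498, -0, 1.331, -0.223], TCP at [214.446, -479.212, 225.694] pointing down, gripper open.
Joint ranges: [-2.94, 2.94], [-0.97, 2.17], [0.19, 2.56], [-1.23, 4.37], [0.02, 3.11], [-2.88, 2.88]. Speed limits (rad/s): [2.39, 2.39, 3.01, 3.14, 3.14, 3.14].

## Interface

Orientations are given as a unit quaternion [w, x, y, z].
In Python, from rig import ctrl, optics, workorder gives the robot as it stands.
- The arm moves only by the shell command python3 -m pendant 'ROWS' [OPENING] [FORCE]. ROWS is JSON, one flat list of numbers, 6 for each row, row after row: the shift along the tool's x, y, z each as a share of 25 cm, from -1 to 1, then the turn, a rotation vector about the tool's x, y, z each as a share of pi rad, from -1 to 1. In form: [tx, ty, tz, rx, ry, rz, tx, ty, tz, rx, ry, rz, ...]. A call has 1 to 12 rows; each row is the pose to reach, as a shift and turn from the pose measured when the call began, along the tool's axes at that moment, turning the shorter way round; what a row does not reach only later rows make up. A row lasts 1/12 s, in which the tool goes at most 41.7 mm and 7.16 degrees, less where a joint would pass 70% of its speed; a pose out of reach is approached as far as the arm can. A call with a number of a shift or a turn outside -1 to 1 is refused whole. A call with a gripper value outside its range is refused whole. OPENING is the opening, from -1 (shut) to 1 (fully open), set as the call begins (- or left out, the last holds). The fingers move at their own pace and stop on an object; FORCE is the grip in N (left out, the last holds). Time passes only in rows, so rows that repeat a pose let the fingers close. It gives the time, the measured TCP pose, the force and the opening at its end, in the units of the state.
- ctrl.sense(): the state, without advancing time (a new reading comes with each control period).
- optics.capture(name): name is "side" or "top"; returns the picture (384x512x3 uint8, red, green, blue); there is no depth.
- optics.camera_info(name): a dict with "camera_matrix" (3x3 intrinsics, pixels), "eye" and "rotation" of the camera in the world. Camera axes: x right, y up, looking along -z (the intrinsics and any distortion apply to the point x, -y, -z); pixel columns grow to the right and rows downward; lengths in mm; the calibration is good to about 2 mm. A picture is of the moment at which its call begins. camera_info takes no time and is no camera call.
- workorder.finish_job(): hands the job in, once; it reports no verdict.
The state is a dict: "time_s": time; "joints": joint angles; "dq": joint speeds; "tau": joint torques, N m; "eef_pos": TCP position; "ee_rot": TCP orientation; "force": force on the tool from outside, world axes, zero at the start; "wrist_torque": the same for the moment, N m; "grip_width": opening from 0.0 (shut) to 1.0 (fully open).
Only numpy, scipy, OpenCV 4.12 (cv2) and the standard library are available. Lean on these libraries where they do the work, as an engineer would, in place of code of your own. Each camera call takes 0.05 s, during which the arm holds its last target.

## Working session

There is one attempt and no reset: what is moved stays moved. The work goes in short steps, Python scripts to look and compute and a shell command to move; the robot and the scene stay as the last step left them, time stands still between calls to the robot, and variables do not carry over. Pictures are saved under pics/ and viewed, and the job is handed in when it is done.

I'll start by reading the state and taking a picture from each camera.

```bash
ls -la; mkdir -p pics
python3 - <<'E'
from rig import ctrl, optics, workorder
import cv2, numpy as np
s=ctrl.sense(); print({k:np.round(v,3) if not isinstance(v,str) else v for k,v in s.items()})
for n in ("side","top"):
    im=optics.capture(n); cv2.imwrite(f"pics/{n}0.png",cv2.cvtColor(im,cv2.COLOR_RGB2BGR))
    print(n,{k:np.round(v,3).tolist() if not isinstance(v,str) else v for k,v in optics.camera_info(n).items()})
E
```

```text
total 12
drwxr-xr-x  3 agent agent 4096 Dec  5 18:18 .
drwxr-xr-x 23 root  root  4096 Dec  5 18:18 ..
drwxr-xr-x  2 agent agent 4096 Dec  5 18:18 pics
{'time_s': np.float64(0.0), 'joints': array([-1.373,  0.313,  1.498, -0.   ,  1.331, -0.223]), 'dq': array([-0.001,  0.001,  0.002, -0.   , -0.001,  0.   ]), 'tau': array([ 1.0000e-03, -4.1226e+01, -2.5974e+01, -0.0000e+00,  4.0000e-03,
       -0.0000e+00]), 'eef_pos': array([ 214.382, -478.939,  225.129]), 'ee_rot': array([-0.147, -0.692, -0.148,  0.692]), 'force': array([-0.059,  0.261, -0.071]), 'wrist_torque': array([0.048, 0.001, 0.02 ]), 'grip_width': np.float64(1.0)}
side {'camera_matrix': [[457.488, 0.0, 253.18], [0.0, 457.488, 188.699], [0.0, 0.0, 1.0]], 'eye': [291.104, 1042.79, 874.254], 'rotation': [-0.093, -0.047, 0.446, 0.889]}
top {'camera_matrix': [[418.844, 0.0, 256.792], [0.0, 418.844, 187.876], [0.0, 0.0, 1.0]], 'eye': [374.277, -67.357, 991.331], 'rotation': [-0.695, -0.062, 0.035, 0.715]}
```

View pics/top0.png

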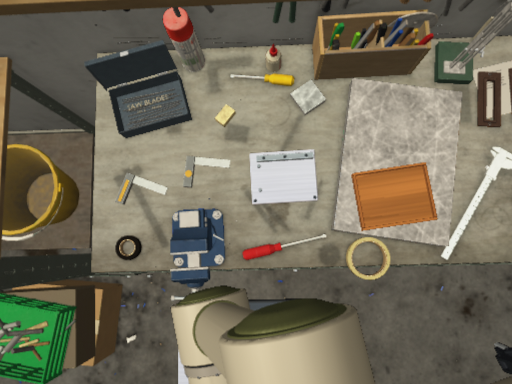

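View pics/side0.png

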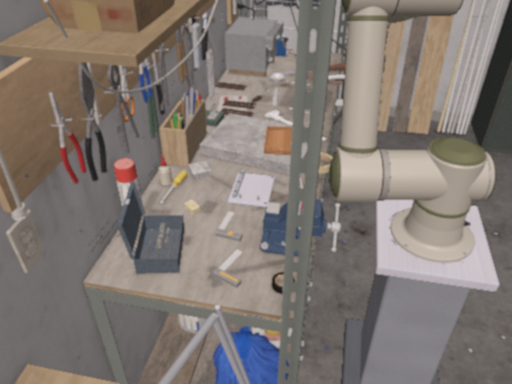

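The top view shows the two squares left of centre, at about (130,188) and (195,168). The jig plate is at (284,177), the tray at (395,197) on its slab, and the vice at (197,243). Next I'll write camera helpers, check the projection convention against known points, and enlarge the important areas.

```bash
cat > h.py <<'E'
import numpy as np, cv2
from scipy.spatial.transform import Rotation as R
from rig import ctrl, optics, workorder
def cam(n):
    c=optics.camera_info(n); K=np.array(c["camera_matrix"]); e=np.array(c["eye"],float)
    q=np.array(c["rotation"],float)
    M=R.from_quat(q[[1,2,3,0]]).as_matrix() if q.size==4 else q.reshape(3,3)
    return K,e,M
def proj(n,P):
    K,e,M=cam(n); p=(np.atleast_2d(P)-e)@M; p=p*[1,-1,-1]
    u=p@K.T; return u[:,:2]/u[:,2:]
def ray(n,uv):
    K,e,M=cam(n); uv=np.atleast_2d(uv).astype(float)
    d=np.c_[uv,np.ones(len(uv))]@np.linalg.inv(K).T*[1,-1,-1]
    d=d@M.T; return e,d/np.linalg.norm(d,axis=1)[:,None]
def onz(n,uv,z):
    e,d=ray(n,uv); t=(z-e[2])/d[:,2]; return e+d*t[:,None]
def tri(uv1,uv2,n1="top",n2="side"):
    e1,d1=ray(n1,uv1); e2,d2=ray(n2,uv2); out=[]
    for a,b in zip(d1,d2):
        t=np.linalg.lstsq(np.c_[a,-b],e2-e1,rcond=None)[0]
        p,q=e1+a*t[0],e2+b*t[1]; out.append(np.r_[(p+q)/2,np.linalg.norm(p-q)])
    return np.array(out)
E
python3 - <<'E'
from h import *
print({k:(list(v) if hasattr(v,'__len__') else v) for k,v in optics.camera_info("top").items()})
P=[[0,0,0],[214,-479,225],[340,390,0],[340,390,300],[620,0,590],[620,300,590]]
for n in("top","side"): print(n,np.round(proj(n,P),1).tolist())
for n,(x0,y0,x1,y1) in {"top":(90,130,350,290),"side":(180,160,320,300)}.items():
    im=cv2.imread(f"pics/{n}0.png")[y0:y1,x0:x1]; f=min(800/(x1-x0),600/(y1-y0))
    cv2.imwrite(f"pics/{n}0z.png",cv2.resize(im,None,fx=int(f),fy=int(f),interpolation=cv2.INTER_CUBIC)); print(int(f))
E
```

```text
{'camera_matrix': [array([418.84445265,   0.        , 256.79152146]), array([  0.        , 418.84445265, 187.87608695]), array([0., 0., 1.])], 'eye': [np.float64(374.2774131265621), np.float64(-67.35655683240864), np.float64(991.3312130192005)], 'rotation': [np.float64(-0.6951146154324718), np.float64(-0.0619313997675025), np.float64(0.035458382198323556), np.float64(0.7153480804943021)]}
top [[248.4, 416.3], [515.3, 333.4], [80.9, 265.4], [-1.3, 273.8], [200.9, 7.9], [-80.4, 21.0]]
side [[430.9, 233.8], [367.5, 83.8], [291.8, 326.1], [299.8, 227.2], [207.2, 3.2], [158.4, 48.6]]
3
4
```

View zooms.

View pics/top0z.png

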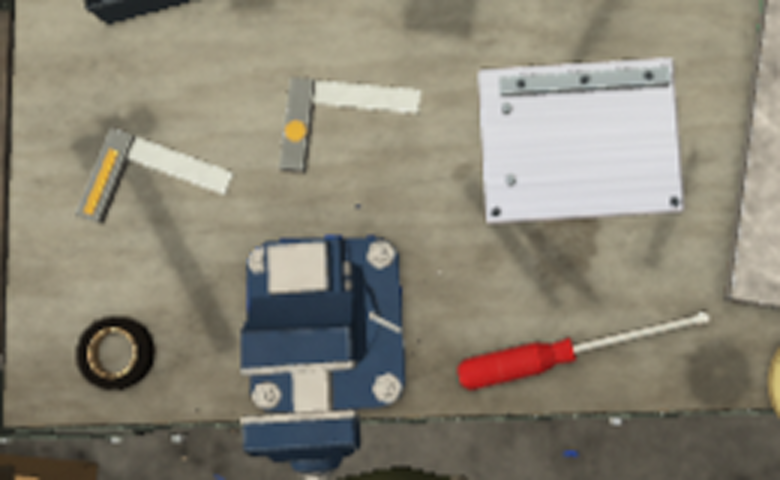

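View pics/side0z.png

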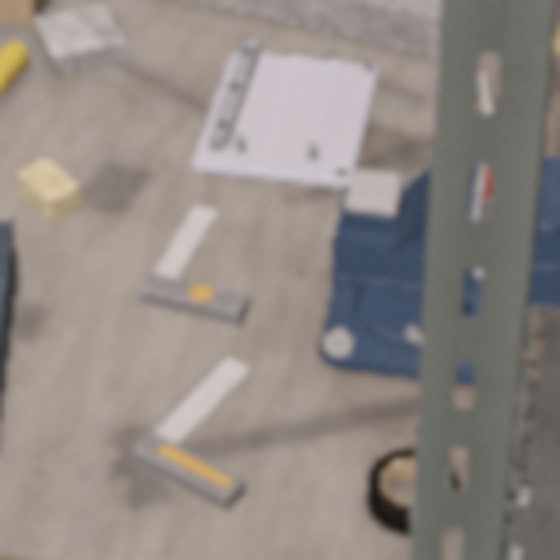

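In the top zoom, the bar-tagged square's tag is at about pixel (123,190) and the round tag is at about (188,173). The jig's rail is at the top of the plate, with its two studs on the plate's left. Now I'll measure both squares, the jig and the tray from masks and two-view rays.

Run:
```python
from h import *
def blobs(mask,amin=12):
    n,l,st,c=cv2.connectedComponentsWithStats(mask.astype(np.uint8)); return [(l==i,st[i],c[i]) for i in range(1,n) if st[i][4]>=amin]
im={n:cv2.cvtColor(cv2.imread(f"pics/{n}0.png"),cv2.COLOR_BGR2HSV) for n in("top","side")}
roi={"top":(95,145,240,225),"side":(205,200,250,290)}
for n,(x0,y0,x1,y1) in roi.items():
    H=im[n][y0:y1,x0:x1]
    m=(H[...,0]>12)&(H[...,0]<30)&(H[...,1]>130)&(H[...,2]>110)
    for b in blobs(m,6):
        r=cv2.minAreaRect(np.argwhere(b[0])[:,::-1].astype(np.float32)); print(n,"tag",np.round(b[2]+[x0,y0],2),b[1][4],np.round(r[1],1),round(r[2],1))
    m=(H[...,1]<35)&(H[...,2]>190)
    for b in blobs(m,15):
        r=cv2.minAreaRect(np.argwhere(b[0])[:,::-1].astype(np.float32)); print(n,"blade",np.round(b[2]+[x0,y0],2),b[1][4],np.round(r[1],1),round(r[2],1))
for n,pts in {"top":[(187,165),(189,183),(210,162),(130,180),(116,200),(150,185),(165,170)],"side":[(228,236),(240,237),(226,220)]}.items():
    for p in pts: print(n,p,im[n][p[1],p[0]])
```

```text
top tag [188.   173.17] 35 [5.7 5.7] 45.0
top tag [123.12 190.21] 73 [ 3.2 21.9] 22.6
top blade [212.09 161.64] 264 [34.4  8.2] 4.8
top blade [149.94 184.91] 260 [33.7  8. ] 20.0
top blade [188.66 218.16] 228 [12. 17.] 90.0
side blade [240.28 201.11] 65 [ 3. 21.] 90.0
side blade [226.04 219.69] 97 [ 5.1 19.4] 31.0
side blade [230.26 259.29] 140 [ 4.9 25.5] 45.0
top (187, 165) [ 30  22 138]
top (189, 183) [ 32  24 137]
top (210, 162) [ 30  18 221]
top (130, 180) [ 30  21 132]
top (116, 200) [ 30  21 146]
top (150, 185) [ 32  19 220]
top (165, 170) [ 24  46 173]
side (228, 236) [ 11  28 144]
side (240, 237) [  6  20 125]
side (226, 220) [ 10  15 205]
```

Run:
```python
from h import *
from scipy import ndimage as nd
def rect(n,H,roi,m,amin,lab):
    x0,y0,x1,y1=roi; N,l,st,c=cv2.connectedComponentsWithStats(m.astype(np.uint8)); out=[]
    for i in range(1,N):
        if st[i][4]<amin: continue
        p=np.argwhere(l==i)[:,::-1]+[x0,y0]; mu=p.mean(0); w,v=np.linalg.eigh(np.cov((p-mu).T))
        out.append((mu,v[:,1],st[i][4])); print(n,lab,np.round(mu,2),st[i][4],"len~",np.round(np.sqrt(12*w[::-1]),1))
    return out
im={n:cv2.cvtColor(cv2.imread(f"pics/{n}0.png"),cv2.COLOR_BGR2HSV) for n in("top","side")}
H=im["side"]
for p in [(230,233),(229,233),(231,234),(222,273),(228,276),(233,279),(219,275)]: print(p,H[p[1],p[0]])
r=(205,205,250,290); h=H[r[1]:r[3],r[0]:r[2]]
s_tag=rect("side",h,r,(h[...,1]>85)&(h[...,2]>150),5,"tag")
s_bl=rect("side",h,r,(h[...,1]<30)&(h[...,2]>185),40,"blade")
r=(95,145,240,205); h=im["top"][r[1]:r[3],r[0]:r[2]]
t_tag=rect("top",h,r,(h[...,1]>100)&(h[...,2]>110),10,"tag")
t_bl=rect("top",h,r,(h[...,1]<35)&(h[...,2]>190),40,"blade")
t_st=rect("top",h,r,((h[...,1]<33)&(h[...,2]<165))|((h[...,1]>80)&(h[...,2]>110)),60,"stock")
```

```text
(230, 233) [ 19 126 208]
(229, 233) [ 19 124 206]
(231, 234) [ 17 107 197]
(222, 273) [ 19 114 203]
(228, 276) [ 19 120 202]
(233, 279) [ 19 113 199]
(219, 275) [  7  15 150]
side tag [229.88 232.59] 17 len~ [4.6 3.6]
side tag [228.66 276.2 ] 50 len~ [18.4  2.7]
side blade [225.91 219.95] 109 len~ [19.7  5.6]
side blade [230.19 259.51] 152 len~ [25.5  5.9]
top tag [188.12 173.12] 43 len~ [6.7 6.2]
top tag [122.99 190.19] 84 len~ [22.6  3.7]
top blade [212.09 161.64] 264 len~ [34.8  7.7]
top blade [149.94 184.91] 260 len~ [33.7  7.7]
top stock [188.65 171.15] 246 len~ [31.7  8.4]
top stock [124.97 187.26] 251 len~ [31.8  9.1]
```

Run:
```python
from h import *
T=dict(good_tag=[(188.12,173.12),(229.88,232.59)],good_blade=[(212.09,161.64),(225.91,219.95)],rej_tag=[(122.99,190.19),(228.66,276.2)],rej_blade=[(149.94,184.91),(230.19,259.51)])
for k,v in T.items(): print(k,np.round(tri([v[0]],[v[1]]),1))
# yaw via masks from top
h=cv2.cvtColor(cv2.imread("pics/top0.png"),cv2.COLOR_BGR2HSV)
x0,y0,x1,y1=95,145,240,205
hh=h[y0:y1,x0:x1]
def comps(m,amin):
    N,l,st,c=cv2.connectedComponentsWithStats(m.astype(np.uint8))
    return [np.argwhere(l==i)[:,::-1]+[x0,y0] for i in range(1,N) if st[i][4]>=amin]
for lab,m,z in (("blade",(hh[...,1]<35)&(hh[...,2]>190),8.5),("stock",((hh[...,1]<33)&(hh[...,2]<165))|((hh[...,1]>80)&(hh[...,2]>110)),14)):
    for p in comps(m,60):
        w=onz("top",p,z)[:,:2]; mu=w.mean(0); ev,v=np.linalg.eigh(np.cov((w-mu).T)); a=v[:,1]
        print(lab,np.round(mu,1),"axis deg",np.round(np.degrees(np.arctan2(a[1],a[0])),1),"dims",np.round(np.sqrt(12*ev[::-1]),1))
```

```text
good_tag [[551.1 130.1  16.    0.8]]
good_blade [[5.78e+02 7.33e+01 9.80e+00 2.00e-01]]
rej_tag [[514.7 286.6  15.2   0. ]]
rej_blade [[526.7 223.7   8.9   0.6]]
blade [578.2  73.5] axis deg 82.7 dims [84.2 18.7]
blade [526.5 223.8] axis deg 68.3 dims [82.7 18.5]
stock [555.9 129.1] axis deg 172.6 dims [76.5 20.3]
stock [521.9 282.4] axis deg 158.2 dims [75.5 22.4]
```

The two-view heights agree with the text: tags at 15.2 and 16.0 mm (15.5 expected) and blades at 8.9 and 9.8 mm (8.5 expected). Stock and blade sizes match too. Next come the jig and the tray, plus the tool axes.

Run:
```python
from h import *
s=ctrl.sense(); q=np.array(s["ee_rot"]); print("tool axes cols\n",np.round(R.from_quat(q[[1,2,3,0]]).as_matrix(),3))
for n,(x0,y0,x1,y1) in {"top":(325,80,470,250),"side":(215,100,345,210)}.items():
    im=cv2.imread(f"pics/{n}0.png")[y0:y1,x0:x1]; f=min(800/(x1-x0),600/(y1-y0))
    cv2.imwrite(f"pics/{n}0t.png",cv2.resize(im,None,fx=int(f),fy=int(f),interpolation=cv2.INTER_CUBIC)); print(int(f))
H=cv2.cvtColor(cv2.imread("pics/top0.png"),cv2.COLOR_BGR2HSV)
for p in [(280,185),(284,155),(300,150),(246,180),(258,166),(259,190),(390,200),(345,230)]: print(p,H[p[1],p[0]])
```

```text
tool axes cols
 [[-0.     0.408 -0.913]
 [ 0.001 -0.913 -0.408]
 [-1.    -0.001 -0.   ]]
3
5
(280, 185) [120   5 218]
(284, 155) [ 83  17 118]
(300, 150) [ 20   4 189]
(246, 180) [ 22  49 160]
(258, 166) [ 86  13 160]
(259, 190) [ 98  12 174]
(390, 200) [ 14 181 169]
(345, 230) [ 20  34 174]
```

View pics/top0t.png

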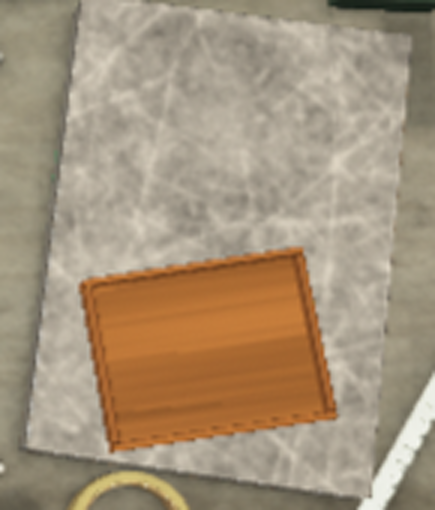

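View pics/side0t.png

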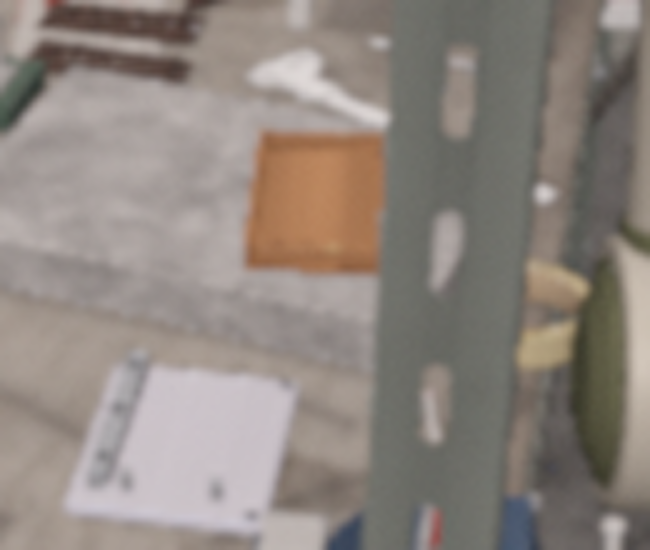

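The zooms show the tray rim corners in the top view at about (352,174), (426,163), (436,218) and (362,230). Its two far corners also show in the side view, at about (267,126) and (264,154). The jig plate is fully visible in both views. Now I'll fit edges and triangulate.

Run:
```python
from h import *
T=cv2.cvtColor(cv2.imread("pics/top0.png"),cv2.COLOR_BGR2HSV); S=cv2.cvtColor(cv2.imread("pics/side0.png"),cv2.COLOR_BGR2HSV)
def big(m,roi):
    x0,y0,x1,y1=roi; mm=np.zeros(m.shape,np.uint8); mm[y0:y1,x0:x1]=m[y0:y1,x0:x1]
    N,l,st,c=cv2.connectedComponentsWithStats(mm); i=1+np.argmax(st[1:,4])
    mm=(l==i).astype(np.uint8); mm=cv2.morphologyEx(mm,cv2.MORPH_CLOSE,np.ones((5,5),np.uint8))
    c=max(cv2.findContours(mm,cv2.RETR_EXTERNAL,cv2.CHAIN_APPROX_NONE)[0],key=cv2.contourArea)
    return mm,c[:,0,:]
def quad(c,eps=5):
    a=cv2.approxPolyDP(c.astype(np.float32)[:,None],eps,True)[:,0]
    if len(a)!=4: print("poly",a.tolist()); 
    L=[]
    for i in range(len(a)):
        p,q=a[i],a[(i+1)%len(a)]; d=(q-p)/np.linalg.norm(q-p); t=(c-p)@d; n=abs((c-p)@[-d[1],d[0]])
        s=c[(n<2.5)&(t>4)&(t<np.linalg.norm(q-p)-4)].astype(np.float32)
        v=cv2.fitLine(s,cv2.DIST_HUBER,0,.01,.01).ravel(); L.append(v)
    out=[]
    for i in range(len(a)):
        a1,b1=L[i-1],L[i]; M=np.c_[a1[:2],-b1[:2]]; t=np.linalg.solve(M,b1[2:]-a1[2:]); out.append(a1[2:]+t[0]*a1[:2])
    return np.array(out)
mt,ct=big((T[...,0]<22)&(T[...,1]>110),(340,150,450,240)); qt=quad(ct); print("tray top px",np.round(qt,1).tolist())
W=onz("top",qt,62); print("tray rim z62",np.round(W[:,:2],1).tolist(),"centre",np.round(W.mean(0)[:2],1),"sides",np.round(np.linalg.norm(np.diff(np.r_[W,W[:1]],axis=0),axis=1),1))
mj,cj=big((T[...,1]<25)&(T[...,2]>175)|((T[...,0]>60)&(T[...,0]<140)&(T[...,1]<40)),(240,140,328,212)); qj=quad(cj); print("jig top px",np.round(qj,1).tolist())
W=onz("top",qj,10); print("jig z10",np.round(W[:,:2],1).tolist(),"centre",np.round(W.mean(0)[:2],1),"sides",np.round(np.linalg.norm(np.diff(np.r_[W,W[:1]],axis=0),axis=1),1))
for p in [(245,190),(240,180),(232,200),(255,180),(262,190),(275,195)]: print(p,S[p[1],p[0]])
try:
    ms,cs=big((S[...,0]>110)&(S[...,2]>185)&(S[...,1]<35),(222,165,280,215)); qs=quad(cs); print("jig side px",np.round(qs,1).tolist())
except Exception as e: print(e)
mts,cts=big((S[...,0]<22)&(S[...,1]>95),(255,118,294,160)); a=cv2.approxPolyDP(cts.astype(np.float32)[:,None],2.5,True)[:,0]; print("tray side",a.tolist())
```

```text
tray top px [[424.70001220703125, 161.89999389648438], [351.70001220703125, 173.60000610351562], [361.79998779296875, 229.60000610351562], [436.6000061035156, 218.39999389648438]]
tray rim z62 [[550.4, -409.5], [529.3, -246.9], [404.3, -261.8], [424.1, -424.8]] centre [ 477.  -335.7] sides [163.9 125.9 164.3 127.2]
jig top px [[312.79998779296875, 149.1999969482422], [249.3000030517578, 153.39999389648438], [252.0, 202.89999389648438], [316.6000061035156, 199.1999969482422]]
jig z10 [[599.9, -168.3], [595.0, -16.4], [475.6, -20.1], [479.7, -171.9]] centre [537.6 -94.2] sides [152.  119.5 151.8 120.3]
(245, 190) [158  10 201]
(240, 180) [160   5 159]
(232, 200) [154  10 204]
(255, 180) [158  10 203]
(262, 190) [158  10 200]
(275, 195) [ 13  39 137]
poly [[228.0, 199.0], [267.0, 205.0], [272.0, 178.0], [246.0, 173.0], [239.0, 196.0], [232.0, 196.0], [235.0, 182.0]]
OpenCV(4.12.0) /io/opencv/modules/imgproc/src/linefit.cpp:50: error: (-215:Assertion failed) count > 0 in function 'fitLine2D_wods'

tray side [[268.0, 127.0], [265.0, 152.0], [289.0, 153.0], [290.0, 127.0]]
```

```bash
cat >> h.py <<'E'
def tool():
    s=ctrl.sense(); q=np.array(s["ee_rot"],float); return np.array(s["eef_pos"],float),R.from_quat(q[[1,2,3,0]]).as_matrix(),s
def down(psi):
    a=np.radians(psi); x=np.array([0,0,-1.]); y=np.array([np.cos(a),np.sin(a),0]); return np.c_[x,y,np.cross(x,y)]
def need(P,psi):
    p,M,s=tool(); d=M.T@(np.array(P,float)-p)/250; r=R.from_matrix(M.T@down(psi)).as_rotvec()/np.pi
    return np.round(np.r_[d,r],4).tolist(), "dist %.0f turn %.1f"%(np.linalg.norm(d)*250,np.degrees(np.linalg.norm(r)*np.pi))
def st():
    p,M,s=tool(); print("t",round(float(s["time_s"]),2),"P",np.round(p,1),"psi",round(float(np.degrees(np.arctan2(M[1,1],M[0,1]))),2),"tilt",round(float(np.degrees(np.arccos(min(1,-M[2,0])))),2),"F",np.round(s["force"],1),"Tq",np.round(s["wrist_torque"],2),"grip",round(float(s["grip_width"]),3),"q",np.round(s["joints"],2))
E
python3 - <<'E'
from h import *
print("tray far -y",np.round(tri([(424.7,161.9)],[(267.4,126.4)]),1)," far +y",np.round(tri([(351.7,173.6)],[(264.6,152.8)]),1))
print("jig",np.round(tri([(249.3,153.4),(252,202.9),(316.6,199.2)],[(227.5,199.5),(267.3,205.3),(272.4,177.6)]),1).tolist())
print("studs top z24",np.round(onz("top",[(258.7,166),(260.3,190)],24)[:,:2],1).tolist())
st()
print(need((400,-100,240),-90)); print(need((460,180,240),-111.7))
E
```

```text
tray far -y [[ 549.1 -410.8   58.4    3.8]]  far +y [[ 529.2 -250.    46.7    5.2]]
jig [[595.4, -16.5, 13.1, 2.4], [474.7, -20.1, 8.3, 2.1], [482.7, -172.4, 3.4, 4.4]]
studs top z24 [[560.8, -38.6], [503.8, -40.8]]
t 0.1 P [ 214.4 -479.   225.2] psi -65.89 tilt 0.06 F [0.1 0.3 0.5] Tq [0.   0.03 0.02] grip 1.002 q [-1.37  0.31  1.5   0.    1.33 -0.22]
([-0.0577, -1.0805, -1.2968, 0.1339, -0.0, 0.0004], 'dist 422 turn 24.1')
([-0.0565, -2.0048, -1.9733, 0.2545, 0.0001, 0.0004], 'dist 703 turn 45.8')
```

The measurements agree with the sizes given. The tray is centred at about (477,−336) with yaw +7°. The jig is centred at about (538,−94) with yaw +1.7°. Before approaching the bar-tagged square I'll swing the arm with the wrist drawn in.

```bash
python3 -m pendant '[-0.01,-0.05,-0.06,0.01,0,0, -0.01,-0.12,-0.14,0.02,0,0, -0.02,-0.2,-0.23,0.03,0,0, -0.02,-0.28,-0.33,0.04,0,0, -0.03,-0.36,-0.43,0.05,0,0, -0.03,-0.44,-0.53,0.06,0,0, -0.04,-0.52,-0.62,0.07,0,0, -0.04,-0.6,-0.72,0.08,0,0, -0.05,-0.68,-0.81,0.09,0,0, -0.05,-0.75,-0.89,0.1,0,0, -0.05,-0.8,-0.95,0.11,0,0, -0.05,-0.82,-0.98,0.12,0,0]' 1
python3 - <<'E'
from h import *
st(); print(need((430,160,240),-111.7))
E
```

```text
time_s: 1.1
eef_pos: [354.8, -189.6, 237.9]
ee_rot: [-0.015, -0.707, -0.016, 0.707]
force: [-0.4, -0.5, -0.4]
grip_width: 0.998
t 1.1 P [ 354.8 -189.6  237.9] psi -87.46 tilt 0.09 F [-0.4 -0.5 -0.4] Tq [-0.03  0.01 -0.03] grip 0.998 q [-0.78  0.03  1.81  0.    1.31  0.74]
([-0.006, -1.3839, -0.3625, 0.1347, 0.0002, 0.0005], 'dist 358 turn 24.2')
```

```bash
python3 -m pendant '[0,-0.06,-0.02,0.01,0,0, 0,-0.15,-0.04,0.02,0,0, 0,-0.25,-0.07,0.03,0,0, 0,-0.35,-0.09,0.04,0,0, 0,-0.45,-0.12,0.05,0,0, 0,-0.55,-0.15,0.06,0,0, 0,-0.65,-0.17,0.07,0,0, 0,-0.75,-0.2,0.08,0,0, 0,-0.84,-0.22,0.09,0,0, 0,-0.91,-0.24,0.1,0,0, 0,-0.96,-0.25,0.1,0,0, 0,-0.98,-0.25,0.1,0,0]' 1
python3 - <<'E'
from h import *
st(); print(need((490,240,200),-111.7)); print(need((520.5,282.8,120),-111.7))
E
```

```text
time_s: 2.1
eef_pos: [406.3, 59.2, 238.1]
ee_rot: [0.095, -0.7, 0.094, 0.701]
force: [0.2, -0.5, -0.2]
grip_width: 1.001
t 2.1 P [406.3  59.2 238.1] psi -105.36 tilt 0.12 F [ 0.2 -0.5 -0.2] Tq [-0.01 -0.01  0.05] grip 1.001 q [-0.14  0.05  1.79  0.    1.31  1.69]
([0.1536, -0.7856, -0.1315, 0.0352, 0.0004, 0.0005], 'dist 203 turn 6.3')
([0.4738, -0.9825, -0.2042, 0.0352, 0.0004, 0.0005], 'dist 277 turn 6.3')
```

```bash
python3 -m pendant '[0,-0.06,-0.02,0.01,0,0, 0,-0.16,-0.04,0.01,0,0, 0,-0.27,-0.06,0.02,0,0, 0,-0.38,-0.08,0.02,0,0, 0.02,-0.49,-0.1,0.03,0,0, 0.06,-0.6,-0.12,0.035,0,0, 0.12,-0.7,-0.15,0.035,0,0, 0.19,-0.8,-0.17,0.035,0,0, 0.26,-0.88,-0.19,0.035,0,0, 0.33,-0.94,-0.2,0.035,0,0, 0.39,-0.98,-0.204,0.035,0,0, 0.43,-0.982,-0.204,0.035,0,0]' 1
python3 - <<'E'
from h import *
st(); print(need((520.5,282.8,22),-111.7))
im=optics.capture("top"); cv2.imwrite("pics/top1.png",cv2.cvtColor(im,cv2.COLOR_RGB2BGR))
im=optics.capture("side"); cv2.imwrite("pics/side1.png",cv2.cvtColor(im,cv2.COLOR_RGB2BGR))
E
```

```text
time_s: 3.1
eef_pos: [520.2, 283.2, 128.8]
ee_rot: [0.133, -0.693, 0.132, 0.696]
force: [0.2, -0.2, 0.6]
grip_width: 0.999
t 3.1 P [520.2 283.2 128.8] psi -111.6 tilt 0.19 F [ 0.2 -0.2  0.6] Tq [-0.08  0.02  0.05] grip 0.999 q [0.3  0.55 1.41 0.   1.19 2.25]
([0.4271, 0.0012, -0.003, 0.0006, 0.0011, 0.0], 'dist 107 turn 0.2')
```

View pics/top1.png

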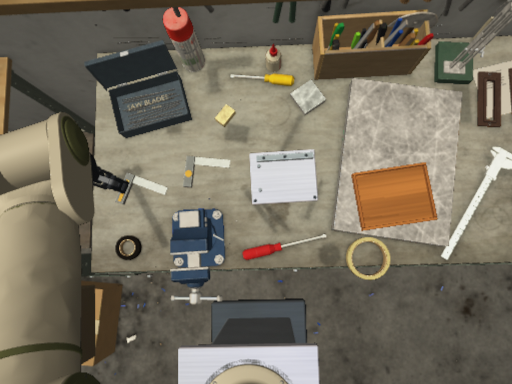

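View pics/side1.png

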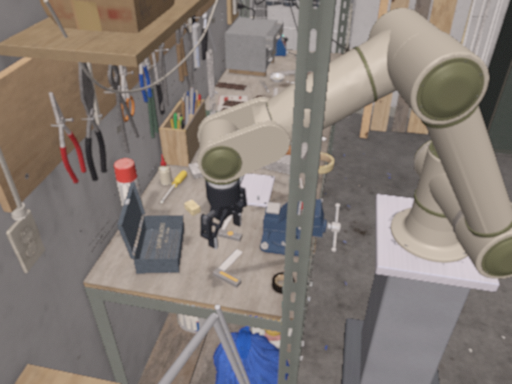

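The top view (fingers at about (110,180)) and the side view show the gripper standing over the bar-tagged square, with the arm clear of the post and the shelf. Next I'll descend and close.

```bash
python3 -m pendant '[0.04,0,0,0,0,0, 0.1,0,0,0,0,0, 0.17,0,0,0,0,0, 0.24,0,0,0,0,0, 0.3,0,0,0,0,0, 0.35,0,-0.001,0,0,0, 0.39,0.001,-0.002,0,0.001,0, 0.41,0.001,-0.003,0,0.001,0, 0.424,0.001,-0.003,0,0.001,0, 0.43,0.001,-0.003,0,0.001,0, 0.43,0.001,-0.003,0,0.001,0]' 1
python3 - <<'E'
from h import *
st(); print(need((520.5,282.8,21),-111.7))
E
```

```text
time_s: 4.12
eef_pos: [520.0, 281.5, 21.9]
ee_rot: [0.133, -0.694, 0.133, 0.695]
force: [0.2, 0.4, 0.3]
grip_width: 1.002
t 4.12 P [520.  281.5  21.9] psi -111.65 tilt 0.05 F [0.2 0.4 0.3] Tq [-0.03  0.03  0.05] grip 1.002 q [ 0.3   0.68  1.5  -0.    0.96  2.25]
([0.0037, -0.0058, -0.0001, 0.0003, 0.0002, -0.0002], 'dist 2 turn 0.1')
```

```bash
python3 -m pendant '[0.003,-0.005,0,0,0,0, 0.003,-0.005,0,0,0,0, 0.003,-0.005,0,0,0,0, 0.003,-0.005,0,0,0,0, 0.003,-0.005,0,0,0,0, 0.003,-0.005,0,0,0,0, 0.003,-0.005,0,0,0,0, 0.003,-0.005,0,0,0,0]' -1 40
python3 - <<'E'
from h import *
st()
E
```

```text
time_s: 4.78
eef_pos: [520.4, 282.6, 21.2]
ee_rot: [0.133, -0.694, 0.133, 0.695]
force: [0.1, -0.5, -0.2]
grip_width: 0.002
t 4.78 P [520.4 282.6  21.2] psi -111.65 tilt 0.06 F [ 0.1 -0.5 -0.2] Tq [ 0.02 -0.06 -0.03] grip 0.002 q [ 0.3   0.68  1.5  -0.    0.96  2.25]
```

The gripper shut completely (0.002), so it isn't holding the stock. I'll look before doing anything else.

Run:
```python
from h import *
for n,(x0,y0,x1,y1) in {"top":(70,130,230,250),"side":(180,190,280,300)}.items():
    im=cv2.cvtColor(optics.capture(n),cv2.COLOR_RGB2BGR); cv2.imwrite(f"pics/{n}2.png",im)
    f=int(min(800/(x1-x0),600/(y1-y0))); cv2.imwrite(f"pics/{n}2z.png",cv2.resize(im[y0:y1,x0:x1],None,fx=f,fy=f,interpolation=cv2.INTER_CUBIC)); print(n,f)
print(np.round(proj("top",[[520,283,21],[520,283,2],[520.5,282.8,14]]),1).tolist(),np.round(proj("side",[[520,283,21],[520,283,2],[520.5,282.8,14]]),1).tolist())
```

```text
top 5
side 5
[[123.7, 187.6], [126.4, 188.7], [124.8, 187.8]] [[226.9, 273.2], [227.2, 278.4], [226.8, 275.1]]
```

View pics/top2z.png

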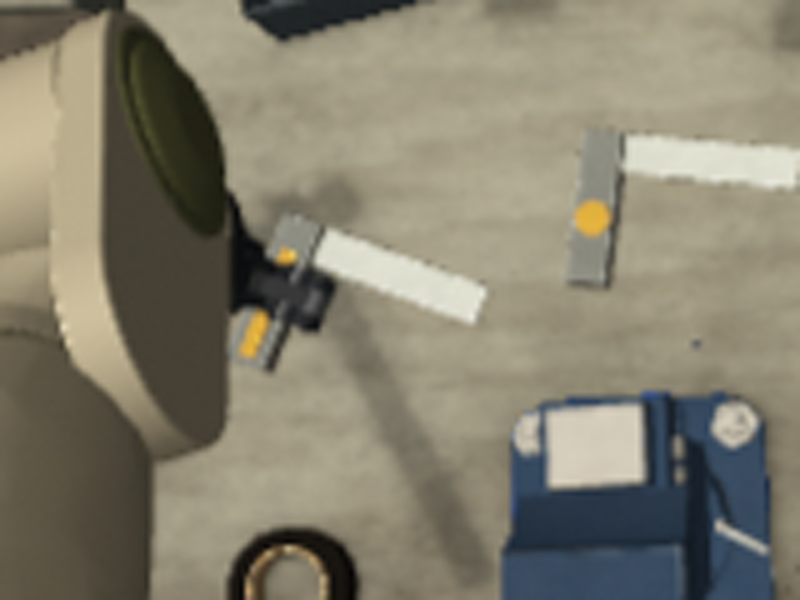

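View pics/side2z.png

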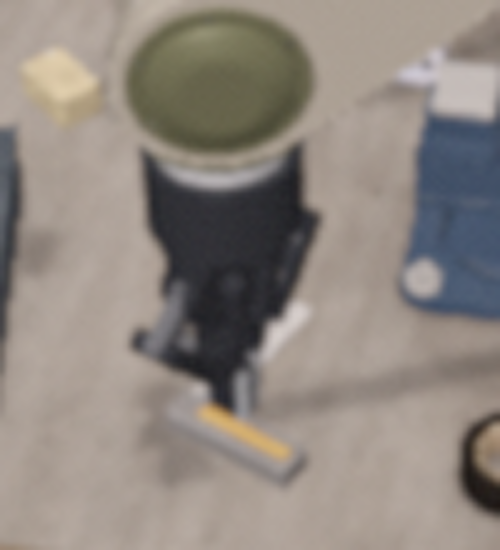

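Run:
```python
from h import *
for n,(x0,y0,x1,y1) in {"top":(100,160,160,205),"side":(200,240,260,285)}.items():
    im=cv2.imread(f"pics/{n}2.png")
    f=13; z=cv2.resize(im[y0:y1,x0:x1],None,fx=f,fy=f,interpolation=cv2.INTER_CUBIC)
    z=cv2.convertScaleAbs(z,alpha=1.4,beta=20)
    for k,P in enumerate([[520.4,282.6,21.2],[520.4,282.6,2.2]]):
        u=(proj(n,[P])[0]-[x0,y0]+.5)*f; cv2.circle(z,tuple(int(a) for a in u),5,((0,0,255),(0,255,0))[k],2)
    cv2.imwrite(f"pics/{n}2zz.png",z)
```

```text
(no output)
```

View pics/top2zz.png

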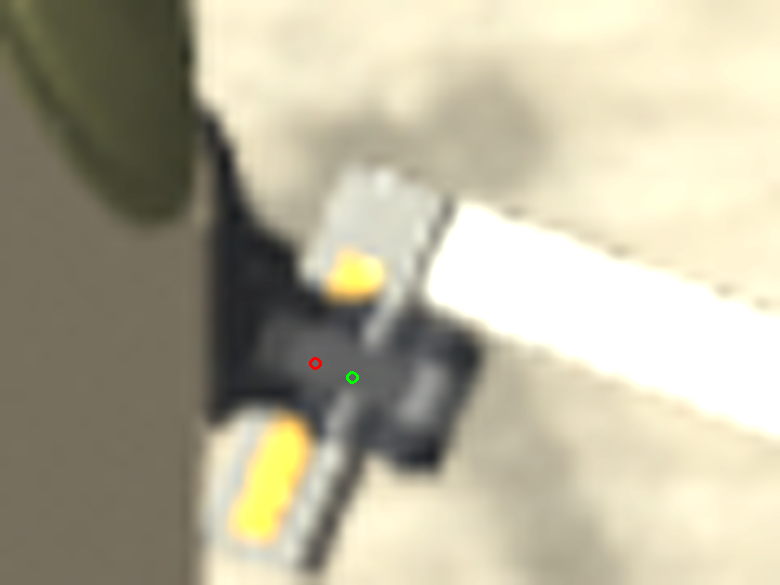

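View pics/side2zz.png

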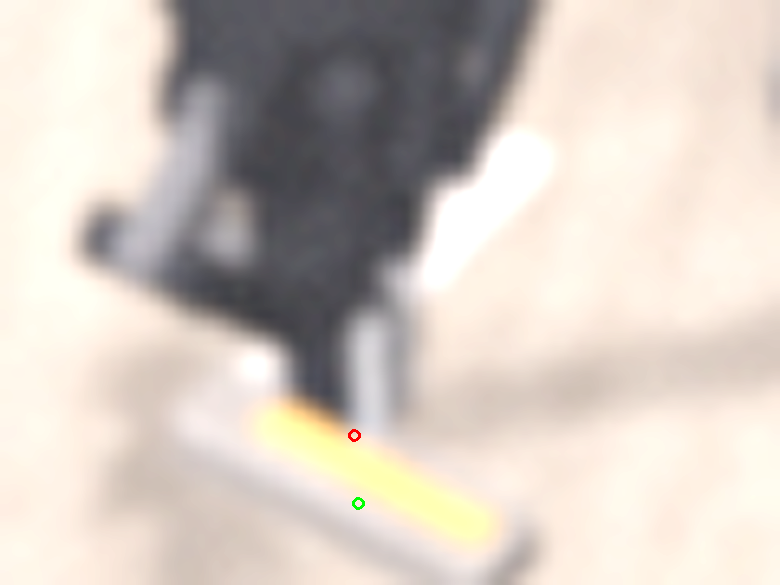

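Run:
```python
from h import *
p,M,s=tool(); print(np.round(M,3))
for n in("side","top"):
    for lab,v in(("base",p*0),("+y",M[:,1]*50),("-y",-M[:,1]*50),("+z",M[:,2]*50),("-z",-M[:,2]*50)):
        print(n,lab,np.round(proj(n,[p+v+[0,0,60]])[0],1))
print("z=15", np.round(onz("top",[(100+430/13,160+395/13)],15),1), np.round(onz("top",[(100+430/13,160+395/13)],40),1))
```

```text
[[-0.001 -0.369 -0.929]
 [-0.    -0.929  0.369]
 [-1.     0.001  0.001]]
side base [225.9 255.9]
side +y [237.8 244. ]
side -y [213.3 268.6]
side +z [242.9 264.3]
side -z [209.6 247.9]
top base [114.3 183.7]
top +y [134.8 191.3]
top -y [ 94.  176.2]
top +z [105.6 204.7]
top -z [122.8 163. ]
z=15 [[513.5 262.3  15. ]] [[510.  253.9  40. ]]
```

Run:
```python
from h import *
z=lambda n,u,v:(({"top":(100,160),"side":(200,240)}[n][0]+u/13-.5),({"top":(100,160),"side":(200,240)}[n][1]+v/13-.5))
for a,b in (((430,395),(370,320)),((430,395),(370,370)),((430,395),(370,425))): print(np.round(tri([z("top",*a)],[z("side",*b)]),1))
im=cv2.imread("pics/side2.png"); x0,y0,x1,y1=200,215,255,285
cv2.imwrite("pics/side2q.png",cv2.resize(im[y0:y1,x0:x1],None,fx=8.5,fy=8.5,interpolation=cv2.INTER_LANCZOS4))
im=cv2.imread("pics/top2.png"); x0,y0,x1,y1=105,165,150,205
cv2.imwrite("pics/top2q.png",cv2.resize(im[y0:y1,x0:x1],None,fx=14,fy=14,interpolation=cv2.INTER_LANCZOS4))
```

```text
[[517.9 259.7  28.8  10.2]]
[[518.4 263.   18.4   8.2]]
[[518.9 266.7   7.    6. ]]
```

View pics/side2q.png

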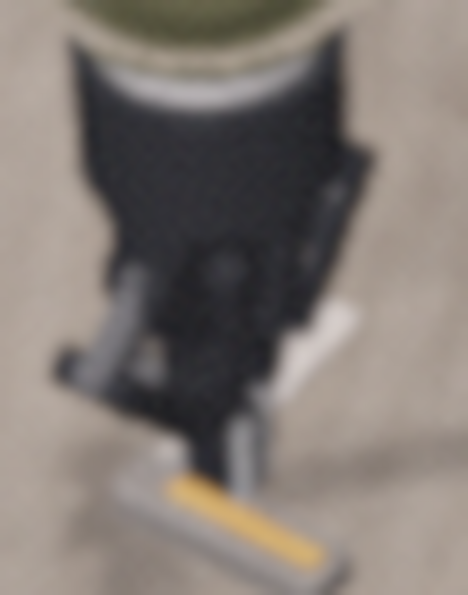

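View pics/top2q.png

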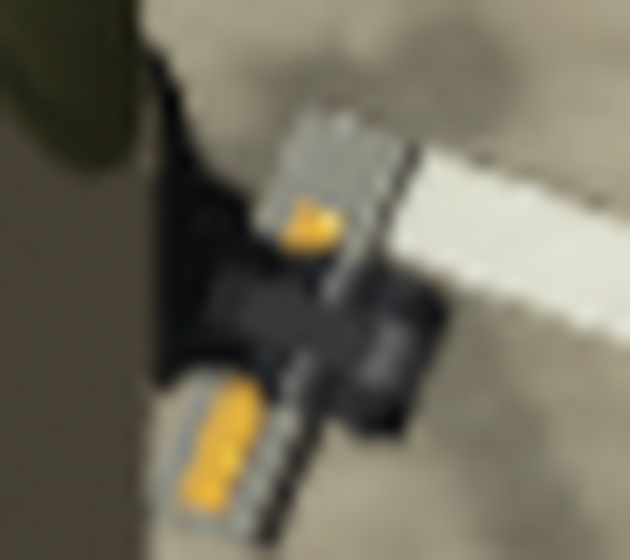

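Run:
```python
from h import *
P=np.array([520.2,283.2,128.8])
for n,(x0,y0,x1,y1),f in (("side",(190,160,260,250),6.6),("top",(80,150,140,210),10)):
    im=cv2.imread(f"pics/{n}1.png"); z=cv2.resize(im[y0:y1,x0:x1],None,fx=f,fy=f,interpolation=cv2.INTER_CUBIC); z=cv2.convertScaleAbs(z,alpha=1.5,beta=25)
    for Q,c in ((P,(0,0,255)),(P-[0,0,19],(0,255,0)),(P-[0,0,6],(255,255,0))):
        u=(proj(n,[Q])[0]-[x0,y0]+.5)*f; cv2.circle(z,tuple(int(a) for a in u),4,c,2)
    cv2.imwrite(f"pics/{n}1q.png",z)
```

```text
(no output)
```

View pics/side1q.png

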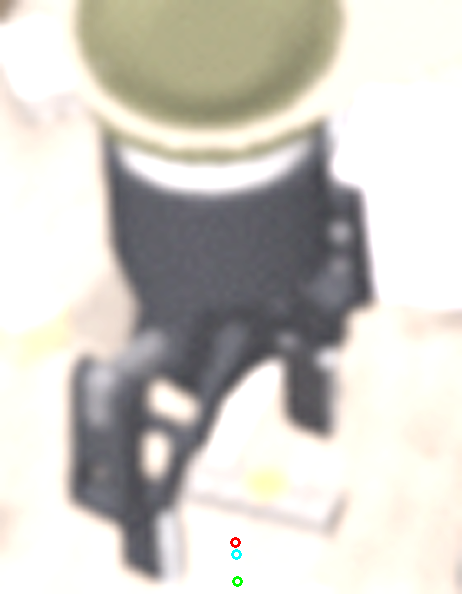

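View pics/top1q.png

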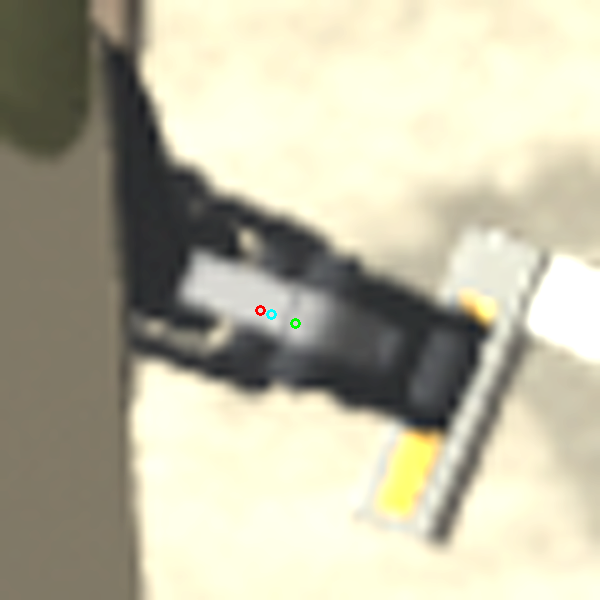

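Run:
```python
from h import *
T=lambda u,v:(80+u/10-.5,150+v/10-.5); S=lambda u,v:(190+u/6.6-.5,160+v/6.6-.5)
print("far tip",np.round(tri([T(470,370)],[S(310,432)]),1))
print("near tip px expected",np.round(proj("side",[[520.2+.369*50,283.2+.929*50,122.8],[520.2-.369*50,283.2-.929*50,122.8]]),1).tolist(),np.round(proj("top",[[520.2+.369*50,283.2+.929*50,122.8],[520.2-.369*50,283.2-.929*50,122.8]]),1).tolist())
print("seen side",S(150,575),S(310,432),"top right",T(470,370))
# check scene calibration with known things
print(np.round(proj("side",[[340,390,0],[340,390,590]]),1).tolist())
```

```text
far tip [[504.4 233.6 141.5   0.6]]
near tip px expected [[212.3, 256.1], [237.5, 231.7]] [[85.5, 173.1], [128.1, 188.9]]
seen side (212.22727272727272, 246.62121212121212) (236.46969696969697, 224.95454545454544) top right (126.5, 186.5)
[[291.8, 326.1], [311.5, 82.7]]
```

Triangulating the open far fingertip in the earlier pair of views gives z ≈ 141 with the reported z at 129. So the shut tips stand at about the reported TCP height, not 19 mm ahead of it. The fingers therefore closed above the stock, touching nothing. I'll open again, confirm the square hasn't moved, and go lower while watching the force.

```bash
python3 -m pendant '[0,0,0,0,0,0, 0,0,0,0,0,0, 0,0,0,0,0,0, 0,0,0,0,0,0, 0,0,0,0,0,0, 0,0,0,0,0,0]' 0.3
python3 - <<'E'
from h import *
st(); print(need((520.5,282.8,4),-111.7))
for n in("top","side"):
    im=cv2.cvtColor(optics.capture(n),cv2.COLOR_RGB2BGR); cv2.imwrite(f"pics/{n}3.png",im)
h=cv2.cvtColor(cv2.imread("pics/top3.png"),cv2.COLOR_BGR2HSV); x0,y0,x1,y1=95,145,240,205; hh=h[y0:y1,x0:x1]
m=(hh[...,1]<35)&(hh[...,2]>190); N,l,s_,c=cv2.connectedComponentsWithStats(m.astype(np.uint8))
for i in range(1,N):
    if s_[i][4]>60:
        p=np.argwhere(l==i)[:,::-1]+[x0,y0]; w=onz("top",p,8.5)[:,:2]; ev,v=np.linalg.eigh(np.cov((w-w.mean(0)).T)); print("blade",np.round(w.mean(0),1),np.round(np.degrees(np.arctan2(v[1,1],v[0,1])),1))
im=cv2.imread("pics/side3.png")[215:285,195:260]; cv2.imwrite("pics/side3q.png",cv2.resize(im,None,fx=8,fy=8,interpolation=cv2.INTER_CUBIC))
E
```

```text
time_s: 5.38
eef_pos: [520.4, 282.6, 21.1]
ee_rot: [0.133, -0.694, 0.133, 0.695]
force: [1.1, -0.7, -0.4]
grip_width: 0.65
t 5.38 P [520.4 282.6  21.1] psi -111.65 tilt 0.06 F [ 1.1 -0.7 -0.4] Tq [0.03 0.03 0.03] grip 0.65 q [ 0.3   0.68  1.5  -0.    0.96  2.25]
([0.0686, -0.0009, -0.0002, 0.0003, 0.0002, -0.0002], 'dist 17 turn 0.1')
blade [578.3  73.6] 82.9
blade [526.4 223.7] 68.0
```

View pics/side3q.png

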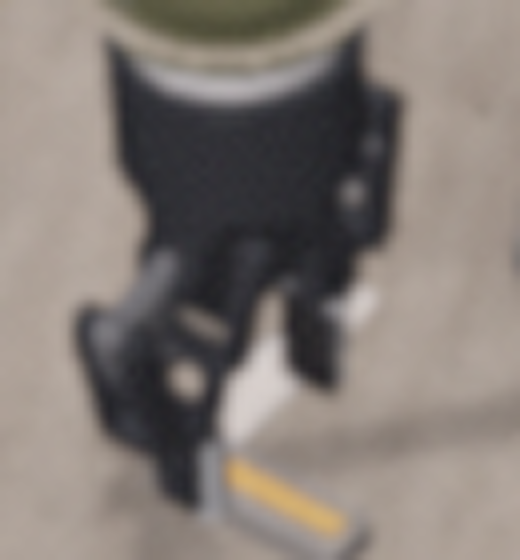

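The blade fits are unchanged, so neither square has moved. The open fingers now straddle the stock in the side view, with the near tip at about px (219,278). I'll descend slowly, checking the force.

```bash
python3 -m pendant '[0.015,0,0,0,0,0, 0.03,0,0,0,0,0, 0.045,0,0,0,0,0, 0.06,-0.001,0,0,0,0, 0.068,-0.001,0,0,0,0, 0.07,-0.001,0,0,0,0]'
python3 - <<'E'
from h import *
st()
E
```

```text
time_s: 5.98
eef_pos: [520.2, 282.7, 3.0]
ee_rot: [0.132, -0.694, 0.133, 0.695]
force: [-0.4, 0.1, -0.7]
grip_width: 0.654
t 5.98 P [520.2 282.7   3. ] psi -111.65 tilt 0.11 F [-0.4  0.1 -0.7] Tq [-0.04 -0.02  0.02] grip 0.654 q [ 0.3   0.71  1.5  -0.    0.93  2.25]
```

```bash
python3 -m pendant '[0,0,0,0,0,0, 0,0,0,0,0,0, 0,0,0,0,0,0, 0,0,0,0,0,0, 0,0,0,0,0,0, 0,0,0,0,0,0]' -1 40
python3 - <<'E'
from h import *
st()
E
```

```text
time_s: 6.48
eef_pos: [520.5, 282.9, 3.4]
ee_rot: [0.133, -0.694, 0.133, 0.695]
force: [0.1, 0.6, 3.2]
grip_width: 0.211
t 6.48 P [520.5 282.9   3.4] psi -111.65 tilt 0.06 F [0.1 0.6 3.2] Tq [0.04 0.02 0.08] grip 0.211 q [ 0.3   0.71  1.5  -0.    0.93  2.25]
```

The grip holds at 0.211, about 18–20 mm, which matches the stock's width. Lifting now, then I'll check that it is held flat.

```bash
python3 -m pendant '[-0.02,0,0,0,0,0, -0.06,0,0,0,0,0, -0.12,0,0,0,0,0, -0.2,0,0,0,0,0, -0.29,0,0,0,0,0, -0.38,0,0,0,0,0, -0.47,0,0,0,0,0, -0.56,0,0,0,0,0, -0.65,0,0,0,0,0, -0.72,0,0,0,0,0, -0.76,0,0,0,0,0, -0.78,0,0,0,0,0]'
python3 - <<'E'
from h import *
st()
print("to A",need((430,60,200),-100)); print("to tray",need((474.2,-306,200),-82.9))
for n in("top","side"):
    im=cv2.cvtColor(optics.capture(n),cv2.COLOR_RGB2BGR); cv2.imwrite(f"pics/{n}4.png",im)
im=cv2.imread("pics/side4.png")[165:255,175:275]; cv2.imwrite("pics/side4q.png",cv2.resize(im,None,fx=6,fy=6,interpolation=cv2.INTER_CUBIC))
E
```

```text
time_s: 7.48
eef_pos: [520.9, 283.0, 200.1]
ee_rot: [-0.133, 0.695, -0.133, -0.694]
force: [0.6, -0.1, -1.3]
grip_width: 0.216
t 7.48 P [520.9 283.  200.1] psi -111.65 tilt 0.06 F [ 0.6 -0.1 -1.3] Tq [ 0.01  0.01 -0.04] grip 0.216 q [ 0.3   0.48  1.32 -0.    1.34  2.25]
to A ([-0.0001, 0.9632, 0.0087, -0.0647, -0.0003, 0.0002], 'dist 241 turn 11.7')
to tray ([-0.0002, 2.2587, -0.6958, -0.1597, -0.0003, 0.0001], 'dist 591 turn 28.8')
```

View pics/side4q.png

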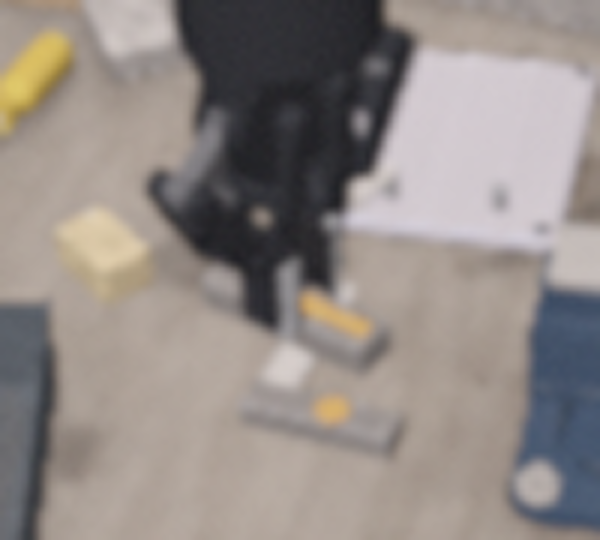

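The side view shows the bar-tagged square held level under the fingers at about px (230,218), and the other square undisturbed. Now I'll carry it over to the tray.

```bash
python3 -m pendant '[0,0.05,0,0,0,0, 0,0.13,0,-0.01,0,0, 0,0.22,0,-0.02,0,0, 0,0.32,0,-0.02,0,0, 0,0.42,0.01,-0.03,0,0, 0,0.52,0.01,-0.03,0,0, 0,0.62,0.01,-0.04,0,0, 0,0.72,0.01,-0.05,0,0, 0,0.81,0.01,-0.05,0,0, 0,0.89,0.01,-0.06,0,0, 0,0.95,0.01,-0.065,0,0, 0,0.98,0.01,-0.07,0,0]'
python3 - <<'E'
from h import *
st()
print("to B",need((435,-180,200),-90)); print("to tray",need((473.3,-305.9,200),-82.9))
E
```

```text
time_s: 8.58
eef_pos: [426.8, 54.9, 197.7]
ee_rot: [0.056, -0.704, 0.056, 0.706]
force: [0.1, 0.6, -1.8]
grip_width: 0.218
t 8.58 P [426.8  54.9 197.7] psi -99.08 tilt 0.18 F [ 0.1  0.6 -1.8] Tq [ 0.02  0.   -0.01] grip 0.218 q [-0.15  0.13  1.8  -0.    1.21  1.58]
to B ([-0.0091, 0.9225, -0.1808, -0.0504, 0.001, -0.0001], 'dist 235 turn 9.1')
to tray ([-0.0095, 1.3956, -0.4115, -0.0899, 0.001, -0.0001], 'dist 364 turn 16.2')
```

```bash
python3 -m pendant '[0,0.05,-0.01,0,0,0, 0,0.13,-0.03,-0.01,0,0, 0,0.22,-0.05,-0.02,0,0, 0,0.32,-0.08,-0.02,0,0, 0,0.42,-0.1,-0.03,0,0, 0,0.52,-0.13,-0.03,0,0, 0,0.62,-0.16,-0.04,0,0, -0.01,0.72,-0.19,-0.05,0,0, -0.01,0.81,-0.22,-0.05,0,0, -0.01,0.89,-0.25,-0.06,0.001,0, -0.01,0.95,-0.27,-0.06,0.001,0, -0.01,0.98,-0.29,-0.06,0.001,0]'
python3 - <<'E'
from h import *
st()
print("to tray",need((473.3,-305.9,120),-82.9))
E
```

```text
time_s: 9.58
eef_pos: [459.3, -199.8, 199.1]
ee_rot: [-0.01, -0.706, -0.01, 0.708]
force: [-0.2, -0.7, -2.0]
grip_width: 0.217
t 9.58 P [ 459.3 -199.8  199.1] psi -88.41 tilt 0.1 F [-0.2 -0.7 -2. ] Tq [0.03 0.09 0.02] grip 0.217 q [-0.64  0.28  1.61 -0.    1.25  0.9 ]
to tray ([0.3161, 0.4258, -0.0447, -0.0306, 0.0005, 0.0002], 'dist 133 turn 5.5')
```

```bash
python3 -m pendant '[0,0.04,0,0,0,0, 0,0.1,-0.01,-0.01,0,0, 0.02,0.17,-0.02,-0.01,0,0, 0.05,0.24,-0.03,-0.02,0,0, 0.1,0.31,-0.03,-0.02,0,0, 0.15,0.36,-0.04,-0.03,0,0, 0.2,0.4,-0.04,-0.03,0,0, 0.25,0.42,-0.045,-0.03,0,0, 0.29,0.426,-0.045,-0.03,0,0, 0.31,0.426,-0.045,-0.03,0,0, 0.316,0.426,-0.045,-0.03,0,0]'
python3 - <<'E'
from h import *
st()
print("to tray",need((473.3,-305.9,53),-82.9))
for n in("top","side"):
    im=cv2.cvtColor(optics.capture(n),cv2.COLOR_RGB2BGR); cv2.imwrite(f"pics/{n}5.png",im)
im=cv2.imread("pics/top5.png")[130:250,330:470]; cv2.imwrite("pics/top5q.png",cv2.resize(im,None,fx=5,fy=5,interpolation=cv2.INTER_CUBIC))
E
```

```text
time_s: 10.5
eef_pos: [473.1, -305.0, 119.0]
ee_rot: [-0.042, -0.705, -0.044, 0.707]
force: [-0.1, -0.9, -1.7]
grip_width: 0.218
t 10.5 P [ 473.1 -305.   119. ] psi -83.0 tilt 0.21 F [-0.1 -0.9 -1.7] Tq [ 0.03  0.02 -0.05] grip 0.218 q [-0.78  0.5   1.52 -0.    1.13  0.67]
to tray ([0.2639, 0.0041, -0.0009, -0.0006, 0.0009, 0.0008], 'dist 66 turn 0.2')
```

View pics/top5q.png

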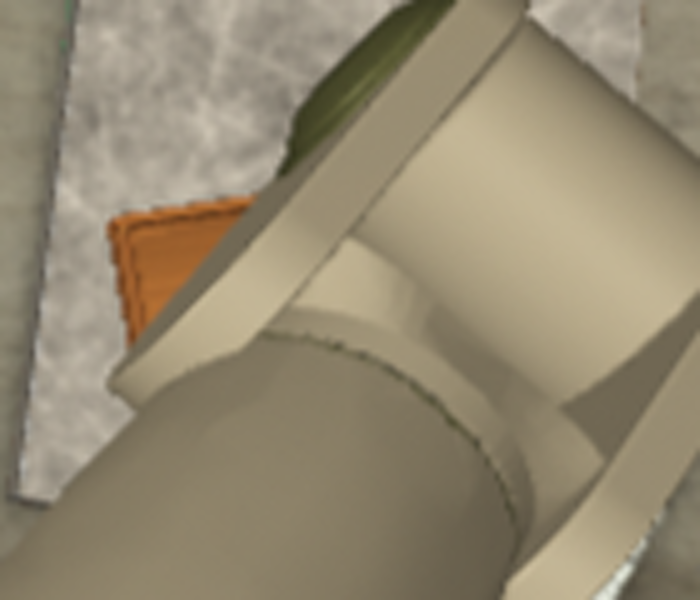

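Run:
```python
import cv2
im=cv2.imread("pics/side5.png")[80:200,215:335]; cv2.imwrite("pics/side5q.png",cv2.resize(im,None,fx=5,fy=5,interpolation=cv2.INTER_CUBIC))
```

```text
(no output)
```

View pics/side5q.png

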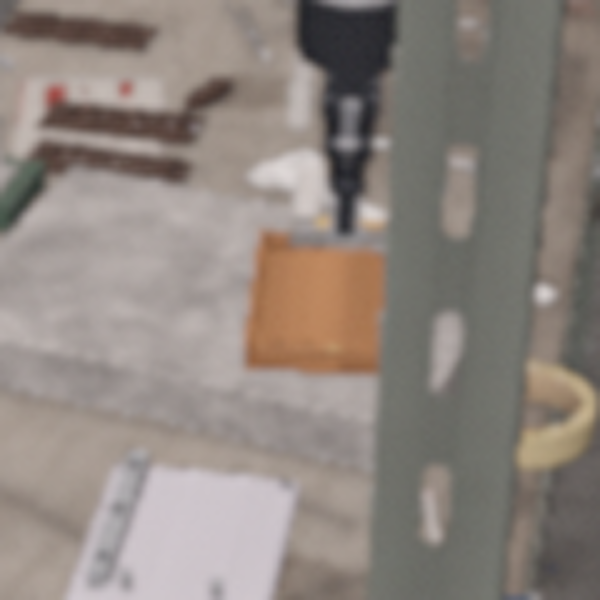

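The arm hides the tray in the top view. The side view shows the square held level above the tray, with the stock at about px (273–292,128). Lowering it in two stages while watching the force.

```bash
python3 -m pendant '[0.02,0.001,0,0,0,0, 0.05,0.002,0,0,0.001,0, 0.09,0.003,0,0,0.001,0.001, 0.13,0.004,-0.001,0,0.001,0.001, 0.17,0.004,-0.001,0,0.001,0.001, 0.2,0.004,-0.001,0,0.001,0.001, 0.22,0.004,-0.001,0,0.001,0.001, 0.235,0.004,-0.001,0,0.001,0.001, 0.24,0.004,-0.001,0,0.001,0.001]'
python3 - <<'E'
from h import *
st(); print("to tray",need((473.3,-305.9,52),-82.9))
E
```

```text
time_s: 11.35
eef_pos: [473.7, -306.3, 59.6]
ee_rot: [0.044, 0.706, 0.043, -0.705]
force: [0.1, -0.8, -2.2]
grip_width: 0.211
t 11.35 P [ 473.7 -306.3   59.6] psi -82.99 tilt 0.12 F [ 0.1 -0.8 -2.2] Tq [ 0.06  0.04 -0.05] grip 0.211 q [-0.78  0.58  1.57 -0.    0.99  0.67]
to tray ([0.0302, -0.0017, 0.0013, -0.0005, -0.0004, -0.0006], 'dist 8 turn 0.1')
```

```bash
python3 -m pendant '[0.008,0,0,0,0,0, 0.016,0,0,0,0,0, 0.022,0,0,0,0,0, 0.026,0,0,0,0,0, 0.026,0,0,0,0,0]'
python3 - <<'E'
from h import *
st()
E
```

```text
time_s: 11.77
eef_pos: [473.7, -306.3, 53.0]
ee_rot: [0.044, 0.706, 0.043, -0.705]
force: [0.6, -0.0, -1.9]
grip_width: 0.218
t 11.77 P [ 473.7 -306.3   53. ] psi -82.99 tilt 0.12 F [ 0.6 -0.  -1.9] Tq [-0.01 -0.01 -0.01] grip 0.218 q [-0.78  0.59  1.57 -0.    0.98  0.67]
```

```bash
python3 -m pendant '[0.004,0,0,0,0,0, 0.008,0,0,0,0,0, 0.008,0,0,0,0,0]'
python3 - <<'E'
from h import *
st()
E
```

```text
time_s: 12.02
eef_pos: [473.8, -306.4, 51.7]
ee_rot: [0.044, 0.706, 0.043, -0.705]
force: [-1.9, 1.7, 3.9]
grip_width: 0.213
t 12.02 P [ 473.8 -306.4   51.7] psi -82.98 tilt 0.15 F [-1.9  1.7  3.9] Tq [ 0.3   0.35 -0.03] grip 0.213 q [-0.78  0.59  1.58 -0.    0.98  0.67]
```

The floor is felt at reported z ≈ 51.8, which agrees with the nominal height: 48 mm floor plus the 3.4 mm grasp height. I'll release with a limited opening, so the fingers stay inside the tray walls, then lift.

```bash
python3 -m pendant '[0,0,0,0,0,0, 0,0,0,0,0,0, 0,0,0,0,0,0, 0,0,0,0,0,0, 0,0,0,0,0,0]' -0.1
python3 - <<'E'
from h import *
st()
E
python3 -m pendant '[-0.02,0,0,0,0,0, -0.05,0,0,0,0,0, -0.1,0,0,0,0,0, -0.16,0,0,0,0,0, -0.24,0,0,0,0,0, -0.33,0,0,0,0,0, -0.42,0,0,0,0,0, -0.5,0,0,0,0,0, -0.55,0,0,0,0,0, -0.58,0,0,0,0,0, -0.6,0,0,0,0,0]'
python3 - <<'E'
from h import *
st(); print("to A",need((425,-80,200),-92)); print("good",need((500,110,150),-97.35))
im=cv2.cvtColor(optics.capture("side"),cv2.COLOR_RGB2BGR); cv2.imwrite("pics/side6.png",im); cv2.imwrite("pics/side6q.png",cv2.resize(im[80:200,215:335],None,fx=5,fy=5,interpolation=cv2.INTER_CUBIC))
E
```

```text
time_s: 12.43
eef_pos: [473.8, -306.4, 51.7]
ee_rot: [0.044, 0.706, 0.043, -0.705]
force: [-0.9, 0.1, -0.9]
grip_width: 0.449
t 12.43 P [ 473.8 -306.4   51.7] psi -82.98 tilt 0.15 F [-0.9  0.1 -0.9] Tq [ 0.02  0.04 -0.  ] grip 0.449 q [-0.78  0.59  1.58 -0.    0.98  0.67]
time_s: 13.35
eef_pos: [473.7, -306.2, 202.9]
ee_rot: [0.044, 0.707, 0.042, -0.705]
force: [-0.2, 0.3, -1.1]
grip_width: 0.453
t 13.35 P [ 473.7 -306.2  202.9] psi -82.98 tilt 0.24 F [-0.2  0.3 -1.1] Tq [ 0.02  0.   -0.03] grip 0.453 q [-0.78  0.41  1.42 -0.    1.31  0.67]
to A ([0.0083, -0.9218, 0.0827, 0.0501, -0.0009, -0.001], 'dist 231 turn 9.0')
good ([0.2068, -1.6401, -0.3075, 0.0798, -0.0009, -0.001], 'dist 420 turn 14.4')
```

View pics/side6q.png

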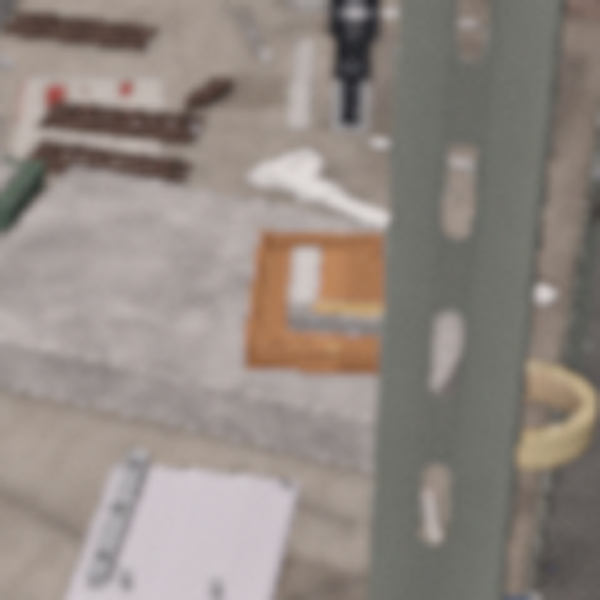

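The side view shows the bar-tagged square lying flat inside the tray, blade and stock visible at about px (275–290,130–145), with the gripper clear. Now over to the round-tagged square.

```bash
python3 -m pendant '[0,-0.05,0,0,0,0, 0,-0.13,0.01,0.01,0,0, 0,-0.22,0.02,0.01,0,0, 0,-0.32,0.03,0.02,0,0, 0,-0.42,0.04,0.02,0,0, 0,-0.52,0.05,0.03,0,0, 0,-0.62,0.06,0.03,0,0, 0,-0.72,0.06,0.04,0,0, 0,-0.81,0.06,0.04,0,0, 0,-0.89,0.06,0.05,0,-0.001, 0,-0.95,0.05,0.05,-0.001,-0.001, 0,-0.98,0.04,0.05,-0.001,-0.001]' 0.3
python3 - <<'E'
from h import *
st(); print("good",need((556.8,129.2,60),-97.2))
E
```

```text
time_s: 14.4
eef_pos: [432.9, -62.1, 201.6]
ee_rot: [0.012, -0.706, 0.011, 0.708]
force: [-1.1, -1.2, -1.0]
grip_width: 0.653
t 14.4 P [432.9 -62.1 201.6] psi -91.89 tilt 0.1 F [-1.1 -1.2 -1. ] Tq [-0.02  0.05  0.02] grip 0.653 q [-0.41  0.14  1.78 -0.    1.22  1.19]
good ([0.5659, -0.7807, -0.4709, 0.0295, 0.0006, 0.0001], 'dist 268 turn 5.3')
```

```bash
python3 -m pendant '[0,-0.05,-0.03,0,0,0, 0,-0.12,-0.08,0.01,0,0, 0,-0.21,-0.14,0.01,0,0, 0,-0.31,-0.2,0.01,0,0, 0,-0.41,-0.27,0.02,0,0, 0.01,-0.51,-0.33,0.02,0,0, 0.04,-0.6,-0.39,0.03,0,0, 0.09,-0.68,-0.43,0.03,0,0, 0.15,-0.74,-0.46,0.03,0,0, 0.22,-0.77,-0.47,0.03,0,0, 0.3,-0.78,-0.471,0.03,0,0, 0.38,-0.78,-0.471,0.03,0,0]'
python3 - <<'E'
from h import *
st(); print("good",need((556.8,129.2,3.2),-97.2))
for n in("top","side"):
    im=cv2.cvtColor(optics.capture(n),cv2.COLOR_RGB2BGR); cv2.imwrite(f"pics/{n}7.png",im)
im=cv2.imread("pics/top7.png"); cv2.imwrite("pics/top7q.png",cv2.resize(im[130:250,120:460],None,fx=2.3,fy=2.3,interpolation=cv2.INTER_CUBIC))
im=cv2.imread("pics/side7.png"); cv2.imwrite("pics/side7q.png",cv2.resize(im[180:260,190:290],None,fx=6,fy=6,interpolation=cv2.INTER_CUBIC))
E
```

```text
time_s: 15.4
eef_pos: [556.5, 129.9, 104.8]
ee_rot: [0.045, -0.705, 0.044, 0.707]
force: [0.4, 1.2, 0.4]
grip_width: 0.649
t 15.4 P [556.5 129.9 104.8] psi -97.22 tilt 0.16 F [0.4 1.2 0.4] Tq [ 0.02 -0.01 -0.  ] grip 0.649 q [0.02 0.53 1.51 0.   1.11 1.72]
good ([0.4064, 0.0026, -0.0027, -0.0001, 0.0009, 0.0001], 'dist 102 turn 0.2')
```

View pics/top7q.png

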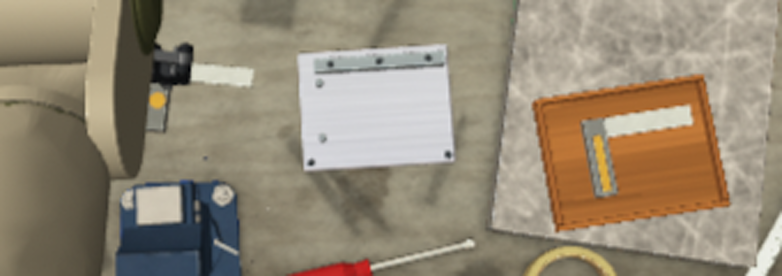

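View pics/side7q.png

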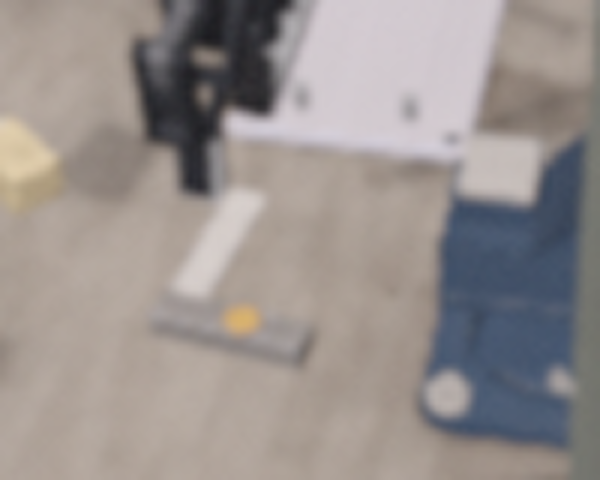

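The top view now shows the bar-tagged square lying flat within the tray walls, around px (375–420,180–210), and the round-tagged square still in place. Descending to grip it across the stock, slightly higher this time so the tips stay clear of the jig plate.

```bash
python3 -m pendant '[0.03,0.001,-0.001,0,0,0, 0.08,0.002,-0.002,0,0.001,0, 0.14,0.003,-0.002,0,0.001,0, 0.2,0.003,-0.003,0,0.001,0, 0.26,0.003,-0.003,0,0.001,0, 0.31,0.003,-0.003,0,0.001,0, 0.35,0.003,-0.003,0,0.001,0, 0.38,0.003,-0.003,0,0.001,0, 0.395,0.003,-0.003,0,0.001,0, 0.4,0.003,-0.003,0,0.001,0, 0.4,0.003,-0.003,0,0.001,0]'
python3 - <<'E'
from h import *
st(); print("good",need((556.8,129.2,5),-97.2))
E
```

```text
time_s: 16.42
eef_pos: [554.8, 128.3, 3.2]
ee_rot: [0.045, -0.704, 0.045, 0.707]
force: [0.9, 0.2, -0.1]
grip_width: 0.651
t 16.42 P [554.8 128.3   3.2] psi -97.27 tilt 0.29 F [ 0.9  0.2 -0.1] Tq [-0.02  0.02  0.03] grip 0.651 q [0.02 0.67 1.58 0.   0.9  1.72]
good ([-0.0071, -0.0045, -0.0074, -0.0004, 0.0016, -0.0002], 'dist 3 turn 0.3')
```

```bash
python3 -m pendant '[-0.004,-0.003,-0.005,0,0.001,0, -0.006,-0.004,-0.008,0,0.0016,0, -0.006,-0.004,-0.008,0,0.0016,0]'; python3 -m pendant '[0,0,0,0,0,0, 0,0,0,0,0,0, 0,0,0,0,0,0, 0,0,0,0,0,0, 0,0,0,0,0,0, 0,0,0,0,0,0]' -1 60
python3 - <<'E'
from h import *
st()
E
```

```text
time_s: 16.67
eef_pos: [557.4, 129.1, 5.4]
ee_rot: [-0.045, 0.706, -0.045, -0.705]
force: [-0.8, 0.1, -0.4]
grip_width: 0.648
time_s: 17.17
eef_pos: [557.6, 129.2, 5.8]
ee_rot: [-0.045, 0.706, -0.045, -0.705]
force: [-1.5, 1.3, 5.0]
grip_width: 0.203
t 17.17 P [557.6 129.2   5.8] psi -97.27 tilt 0.11 F [-1.5  1.3  5. ] Tq [0.13 0.29 0.03] grip 0.203 q [ 0.02  0.67  1.57 -0.    0.9   1.72]
```

Gripped at 0.203. I'll lift it, and while it hangs I'll refine the jig's working faces from the top picture.

```bash
python3 -m pendant '[-0.02,0,0,0,0,0, -0.05,0,0,0,0,0, -0.1,0,0,0,0,0, -0.17,0,0,0,0,0, -0.25,0,0,0,0,0, -0.32,0,0,0,0,0, -0.38,0,0,0,0,0, -0.42,0,0,0,0,0, -0.44,0,0,0,0,0, -0.44,0,0,0,0,0]'
python3 - <<'E'
from h import *
st()
im=cv2.cvtColor(optics.capture("side"),cv2.COLOR_RGB2BGR); cv2.imwrite("pics/side8.png",im); cv2.imwrite("pics/side8q.png",cv2.resize(im[150:250,180:290],None,fx=6,fy=6,interpolation=cv2.INTER_CUBIC))
t=cv2.imread("pics/top7.png")[140:212,238:330]; cv2.imwrite("pics/jig7.png",cv2.resize(t,None,fx=8,fy=8,interpolation=cv2.INTER_CUBIC))
g=cv2.cvtColor(cv2.imread("pics/top7.png"),cv2.COLOR_BGR2GRAY)
for c in (265,275,292,305): print(c,g[146:170,c].tolist())
for r in (166,190,178): print(r,g[r,246:270].tolist())
E
```

```text
time_s: 18.0
eef_pos: [557.7, 129.3, 116.7]
ee_rot: [-0.045, 0.707, -0.045, -0.705]
force: [0.0, -0.2, -2.1]
grip_width: 0.198
t 18.0 P [557.7 129.3 116.7] psi -97.26 tilt 0.19 F [ 0.  -0.2 -2.1] Tq [0.02 0.05 0.02] grip 0.198 q [ 0.02  0.52  1.5  -0.    1.13  1.72]
265 [159, 158, 158, 151, 143, 140, 184, 209, 196, 176, 163, 153, 149, 161, 126, 123, 189, 212, 211, 211, 211, 212, 213, 210]
275 [150, 154, 155, 152, 146, 165, 205, 214, 202, 181, 172, 169, 168, 177, 123, 176, 212, 210, 209, 211, 211, 214, 212, 211]
292 [134, 131, 133, 137, 163, 202, 214, 191, 172, 169, 167, 166, 156, 103, 175, 212, 212, 211, 212, 212, 215, 214, 213, 212]
305 [142, 145, 146, 159, 200, 215, 193, 149, 98, 81, 129, 173, 123, 175, 213, 213, 212, 212, 212, 214, 215, 215, 214, 213]
166 [152, 150, 149, 143, 203, 215, 213, 213, 213, 213, 213, 168, 155, 140, 158, 201, 211, 212, 211, 211, 211, 211, 211, 211]
190 [124, 123, 122, 126, 132, 191, 213, 217, 216, 217, 216, 216, 193, 167, 146, 129, 195, 215, 214, 214, 213, 213, 213, 212]
178 [148, 146, 144, 142, 160, 203, 214, 214, 214, 214, 213, 213, 212, 212, 212, 212, 211, 211, 210, 211, 211, 211, 210, 210]
```

View pics/side8q.png

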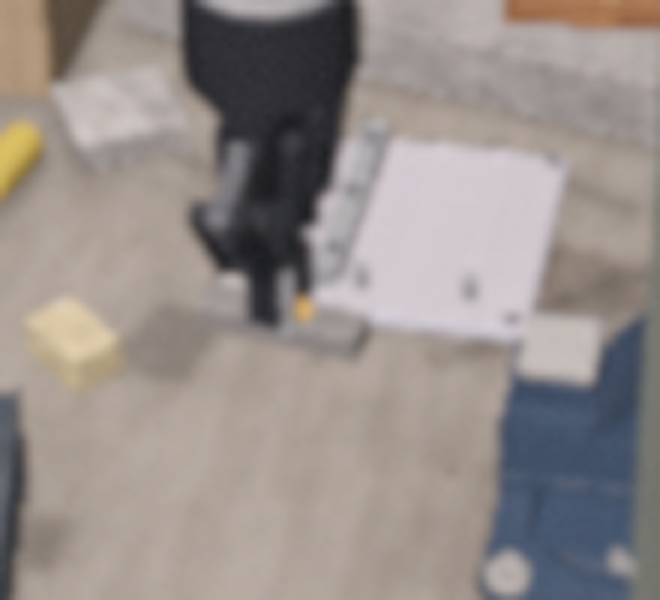

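View pics/jig7.png

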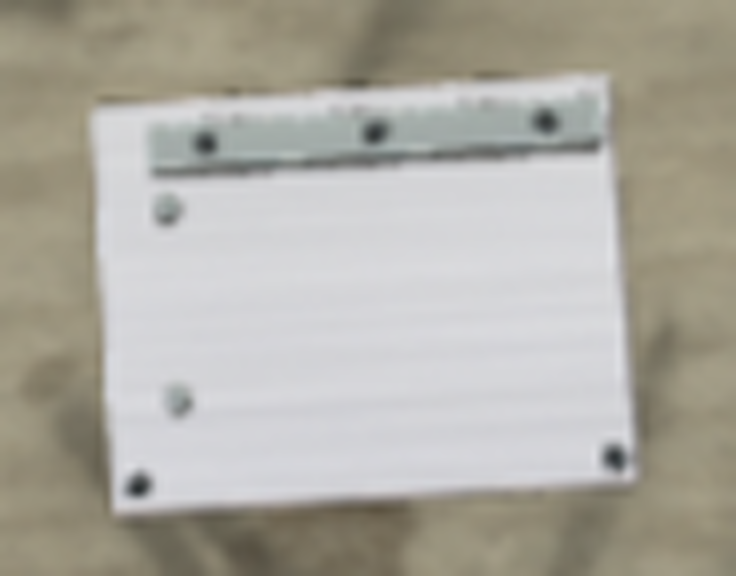

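Run:
```python
from h import *
u=np.array([(265,161.5),(275,160.8),(292,159.8),(305,158.9)])
W=onz("top",u,10)[:,:2]; print("rail face z10",np.round(W,1).tolist())
k=np.polyfit(W[:,1],W[:,0],1); print("yaw deg",np.round(-np.degrees(np.arctan(k[0])),2),"face x at y=-94:",np.round(np.polyval(k,-94.2),1),"plate-based:",537.6+37.5)
print("studs",np.round(onz("top",[(258.5,165.7),(259.8,189.7)],20)[:,:2],1).tolist(),"plate-based",[(537.6+27-56.5*.03,-94.2+56.5+27*.03),(537.6-30-56.5*.03,-94.2+56.5-30*.03)])
st()
print("pre",need((529,-62,60),-88.3)); print("pre high",need((515,-20,125),-90))
```

```text
rail face z10 [[573.9, -53.5], [574.8, -77.4], [575.8, -117.9], [577.0, -148.8]]
yaw deg 1.79 face x at y=-94: 575.2 plate-based: 575.1
studs [[562.3, -38.1], [505.1, -39.6]] plate-based [(562.905, -36.89), (505.90500000000003, -38.6)]
t 18.05 P [557.3 129.2 115.7] psi -97.27 tilt 0.1 F [-1.  -0.1 -1.9] Tq [ 0.02 -0.02 -0.01] grip 0.195 q [ 0.02  0.52  1.5  -0.    1.13  1.72]
pre ([0.223, 0.7731, 0.016, -0.0498, -0.0006, -0.0002], 'dist 201 turn 9.0')
pre high ([-0.0372, 0.6136, 0.0923, -0.0404, -0.0006, -0.0001], 'dist 155 turn 7.3')
```

The rail face fits at x = 575.2 with yaw 1.8°, matching the plate-based estimate (575.1 and 1.7°), and the studs agree within about 1 mm. Moving to the pre-insertion point, about 8 mm clear of the rail and 10 mm clear of the studs.

```bash
python3 -m pendant '[0,0.04,0,0,0,0, 0,0.11,0,-0.01,0,0, 0,0.19,0.01,-0.01,0,0, 0,0.28,0.01,-0.02,0,0, 0,0.37,0.01,-0.03,0,0, 0.02,0.46,0.015,-0.03,0,0, 0.05,0.55,0.015,-0.04,0,0, 0.09,0.63,0.016,-0.04,0,0, 0.13,0.7,0.016,-0.05,0,0, 0.17,0.75,0.016,-0.05,0,0, 0.2,0.77,0.016,-0.05,0,0, 0.22,0.773,0.016,-0.05,0,0]'
python3 - <<'E'
from h import *
st(); print("pre",need((529,-62,20),-88.2))
for n in("top","side"):
    im=cv2.cvtColor(optics.capture(n),cv2.COLOR_RGB2BGR); cv2.imwrite(f"pics/{n}9.png",im)
im=cv2.imread("pics/side9.png"); cv2.imwrite("pics/side9q.png",cv2.resize(im[130:230,200:310],None,fx=6,fy=6,interpolation=cv2.INTER_CUBIC))
im=cv2.imread("pics/top9.png"); cv2.imwrite("pics/top9q.png",cv2.resize(im[130:220,220:340],None,fx=6,fy=6,interpolation=cv2.INTER_CUBIC))
E
```

```text
time_s: 19.05
eef_pos: [528.3, -62.7, 59.4]
ee_rot: [-0.01, -0.707, -0.01, 0.707]
force: [0.2, 0.3, -1.4]
grip_width: 0.196
t 19.05 P [528.3 -62.7  59.4] psi -88.39 tilt 0.0 F [ 0.2  0.3 -1.4] Tq [-0.06  0.   -0.05] grip 0.196 q [-0.34  0.52  1.67  0.    0.95  1.2 ]
pre ([0.1575, -0.0026, -0.0027, -0.001, 0.0, 0.0], 'dist 39 turn 0.2')
```

View pics/side9q.png

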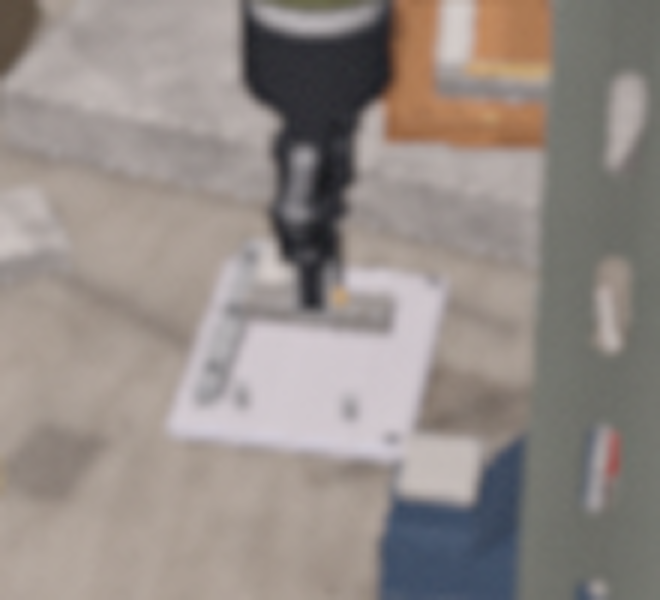

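View pics/top9q.png

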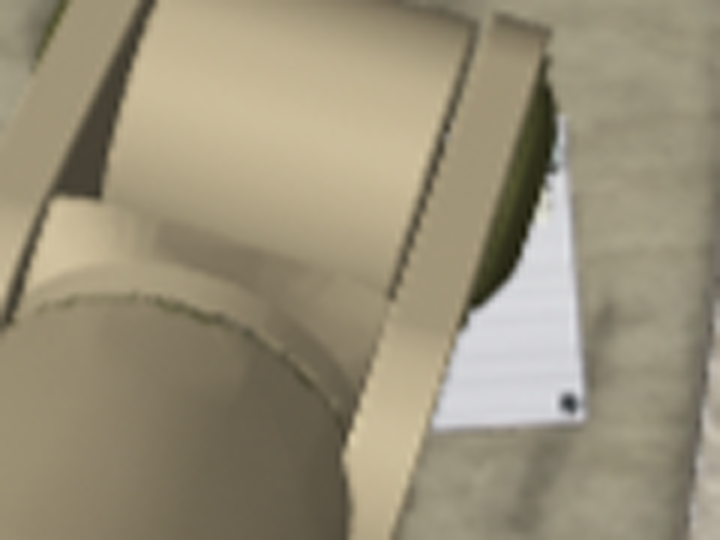

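The side view shows the square held level over the plate, its stock at about px (240–265,182), short of the studs. The arm hides the top view. Lowering to just above the plate.

```bash
python3 -m pendant '[0.02,-0.001,-0.001,0,0,0, 0.05,-0.002,-0.002,-0.001,0,0, 0.08,-0.002,-0.002,-0.001,0,0, 0.11,-0.002,-0.002,-0.001,0,0, 0.13,-0.002,-0.002,-0.001,0,0, 0.145,-0.002,-0.002,-0.001,0,0, 0.152,-0.002,-0.002,-0.001,0,0, 0.152,-0.002,-0.002,-0.001,0,0]'
python3 - <<'E'
from h import *
st(); print("pre",need((529,-62,16.5),-88.2))
im=cv2.cvtColor(optics.capture("side"),cv2.COLOR_RGB2BGR); cv2.imwrite("pics/side10.png",im); cv2.imwrite("pics/side10q.png",cv2.resize(im[140:220,210:300],None,fx=7,fy=7,interpolation=cv2.INTER_CUBIC))
E
```

```text
time_s: 19.82
eef_pos: [528.9, -60.9, 21.4]
ee_rot: [-0.012, -0.707, -0.012, 0.707]
force: [-0.6, -0.8, -2.3]
grip_width: 0.198
t 19.82 P [528.9 -60.9  21.4] psi -88.11 tilt 0.04 F [-0.6 -0.8 -2.3] Tq [-0.   -0.03  0.01] grip 0.198 q [-0.33  0.58  1.69  0.    0.87  1.2 ]
pre ([0.0197, 0.0044, -0.0004, 0.0005, 0.0002, 0.0001], 'dist 5 turn 0.1')
```

View pics/side10q.png

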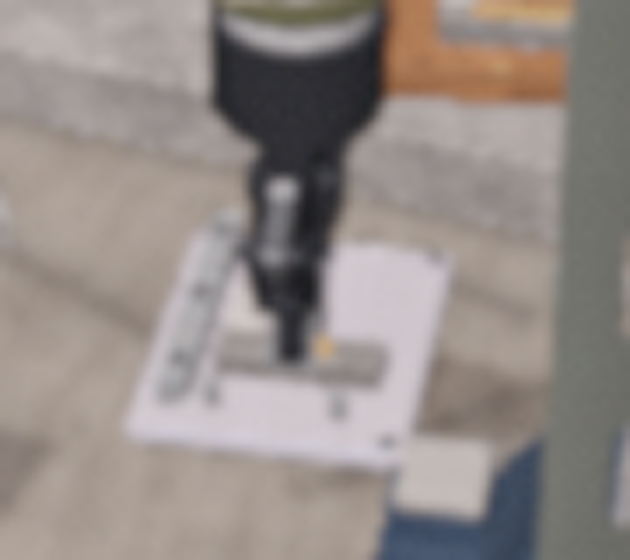

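The side view shows the stock between the rail end and the studs, with the outer finger lined up in the stud gap. Easing down onto the plate.

```bash
python3 -m pendant '[0.005,0,0,0,0,0, 0.01,0.001,0,0,0,0, 0.015,0.001,0,0,0,0, 0.018,0.001,0,0,0,0, 0.018,0.001,0,0,0,0]'
python3 - <<'E'
from h import *
st()
E
```

```text
time_s: 20.28
eef_pos: [529.0, -61.2, 17.1]
ee_rot: [-0.012, -0.707, -0.012, 0.707]
force: [-0.2, -0.0, -0.4]
grip_width: 0.196
t 20.28 P [529.  -61.2  17.1] psi -88.12 tilt 0.02 F [-0.2 -0.  -0.4] Tq [ 0.01 -0.    0.03] grip 0.196 q [-0.34  0.59  1.69  0.    0.86  1.2 ]
```

```bash
python3 -m pendant '[0.003,0,0,0,0,0, 0.003,0,0,0,0,0]'; python3 -m pendant '[0.003,0,0,0,0,0, 0.003,0,0,0,0,0]'
```

```text
time_s: 20.45
eef_pos: [528.9, -61.2, 16.3]
ee_rot: [-0.012, -0.707, -0.012, 0.707]
force: [-0.9, -0.4, -1.3]
grip_width: 0.198
time_s: 20.62
eef_pos: [529.0, -61.2, 15.9]
ee_rot: [-0.012, -0.707, -0.012, 0.707]
force: [-0.6, 0.8, 3.2]
grip_width: 0.196
```

```bash
python3 -m pendant '[-0.001,0,0,0,0,0, -0.0012,0,0,0,0,0]'; python3 -m pendant '[0,0,-0.003,0,0,0, 0,0,-0.007,0,0,0, 0,0,-0.011,0,0,0, 0,0,-0.015,0,0,0, 0,0,-0.018,0,0,0, 0,0,-0.02,0,0,0, 0,0,-0.02,0,0,0]'
python3 - <<'E'
from h import *
st(); print(need((537.2,-61,16.2),-88.2))
E
```

```text
time_s: 20.78
eef_pos: [529.1, -61.2, 16.2]
ee_rot: [-0.012, -0.707, -0.012, 0.707]
force: [-0.4, 0.6, -1.4]
grip_width: 0.195
time_s: 21.37
eef_pos: [534.1, -61.0, 16.1]
ee_rot: [0.012, 0.707, 0.012, -0.707]
force: [-0.2, -0.1, -1.9]
grip_width: 0.198
t 21.37 P [534.1 -61.   16.1] psi -88.11 tilt 0.01 F [-0.2 -0.1 -1.9] Tq [-0.04  0.05 -0.01] grip 0.198 q [-0.33  0.6   1.68  0.    0.87  1.21]
([-0.0002, 0.0003, -0.0122, 0.0005, -0.0, 0.0001], 'dist 3 turn 0.1')
```

```bash
python3 -m pendant '[0,0,-0.003,0,0,0, 0,0,-0.006,0,0,0, 0,0,-0.006,0,0,0]'; python3 -m pendant '[0,0,-0.002,0,0,0, 0,0,-0.004,0,0,0, 0,0,-0.004,0,0,0]'
```

```text
time_s: 21.62
eef_pos: [535.8, -61.0, 16.2]
ee_rot: [0.012, 0.707, 0.012, -0.707]
force: [-0.3, -0.7, -1.3]
grip_width: 0.199
time_s: 21.87
eef_pos: [536.9, -61.0, 16.2]
ee_rot: [0.012, 0.707, 0.012, -0.707]
force: [0.3, 0.0, -2.4]
grip_width: 0.195
```

```bash
python3 -m pendant '[0,0,-0.002,0,0,0, 0,0,-0.003,0,0,0, 0,0,-0.003,0,0,0]'; python3 -m pendant '[0,0,-0.002,0,0,0, 0,0,-0.003,0,0,0, 0,0,-0.003,0,0,0]'
```

```text
time_s: 22.12
eef_pos: [537.5, -60.9, 16.1]
ee_rot: [-0.012, -0.707, -0.012, 0.707]
force: [-0.5, -0.1, -0.9]
grip_width: 0.197
time_s: 22.37
eef_pos: [537.6, -60.9, 16.0]
ee_rot: [-0.012, -0.706, -0.012, 0.708]
force: [-4.1, -0.2, 0.9]
grip_width: 0.196
```

Rail contact is felt at x = 537.6, with Fx −4 N. Bringing the rail push up to about 8 N.

```bash
python3 -m pendant '[-0.0005,0,-0.0035,0,0,0, -0.0005,0,-0.0045,0,0,0, -0.0005,0,-0.005,0,0,0, -0.0005,0,-0.005,0,0,0]'
python3 - <<'E'
from h import *
st()
E
```

```text
time_s: 22.7
eef_pos: [537.6, -60.8, 15.9]
ee_rot: [-0.012, -0.705, -0.012, 0.709]
force: [-8.5, -2.3, 3.2]
grip_width: 0.198
t 22.7 P [537.6 -60.8  15.9] psi -88.08 tilt 0.32 F [-8.5 -2.3  3.2] Tq [-0.29  1.34 -0.05] grip 0.198 q [-0.33  0.61  1.66 -0.    0.88  1.21]
```

```bash
python3 -m pendant '[-0.001,-0.003,-0.005,0,0,0, -0.0012,-0.007,-0.005,0,0,0, -0.0012,-0.012,-0.005,0,0,0, -0.0012,-0.017,-0.005,0,0,0, -0.0012,-0.022,-0.005,0,0,0, -0.0012,-0.026,-0.005,0,0,0, -0.0012,-0.028,-0.005,0,0,0, -0.0012,-0.028,-0.005,0,0,0]'
python3 - <<'E'
from h import *
st()
E
```

```text
time_s: 23.37
eef_pos: [537.4, -54.5, 16.0]
ee_rot: [-0.012, -0.704, -0.012, 0.71]
force: [-7.6, -5.9, 1.5]
grip_width: 0.195
t 23.37 P [537.4 -54.5  16. ] psi -88.07 tilt 0.5 F [-7.6 -5.9  1.5] Tq [-1.09  1.34 -0.14] grip 0.195 q [-0.32  0.61  1.66 -0.    0.88  1.22]
```

Run:
```python
from h import *
st(); p,M,s=tool(); print("tool x axis",np.round(M[:,0],4)); print(need((537.4,-54.5,16.1),-88.2))
```

```text
t 23.37 P [537.4 -54.5  16. ] psi -88.07 tilt 0.5 F [-7.6 -5.9  1.5] Tq [-1.09  1.34 -0.14] grip 0.195 q [-0.32  0.61  1.66 -0.    0.88  1.22]
tool x axis [-8.7e-03 -2.0e-04 -1.0e+00]
([-0.0006, -0.0, -0.0001, 0.0007, 0.0028, 0.0], 'dist 0 turn 0.5')
```

The tool has tipped 0.5° under the rail push. I'll take that tilt out while sliding on toward the studs.

```bash
python3 -m pendant '[-0.001,-0.004,-0.005,0,0.001,0, -0.001,-0.005,-0.005,0,0.002,0, -0.001,-0.007,-0.005,0,0.003,0, -0.001,-0.008,-0.005,0,0.0035,0, -0.001,-0.009,-0.005,0,0.0035,0]'
python3 - <<'E'
from h import *
st(); print(need((537.4,-54.5,16.1),-88.2))
E
```

```text
time_s: 23.78
eef_pos: [537.4, -53.0, 15.9]
ee_rot: [-0.012, -0.707, -0.012, 0.707]
force: [-7.6, -6.4, 0.1]
grip_width: 0.192
t 23.78 P [537.4 -53.   15.9] psi -88.07 tilt 0.05 F [-7.6 -6.4  0.1] Tq [-1.04  1.25 -0.15] grip 0.192 q [-0.31  0.6   1.67 -0.    0.87  1.22]
([-0.0009, 0.0061, 0.0, 0.0007, 0.0002, -0.0002], 'dist 2 turn 0.1')
```

```bash
python3 -m pendant '[-0.0005,-0.005,-0.005,0,0.001,0, -0.0005,-0.006,-0.005,0,0.001,0, -0.0005,-0.007,-0.005,0,0.001,0, -0.0005,-0.008,-0.005,0,0.001,0]'
python3 - <<'E'
from h import *
st()
E
```

```text
time_s: 24.12
eef_pos: [537.3, -52.0, 15.8]
ee_rot: [-0.013, -0.707, -0.011, 0.707]
force: [-8.2, -7.8, 1.9]
grip_width: 0.198
t 24.12 P [537.3 -52.   15.8] psi -88.06 tilt 0.11 F [-8.2 -7.8  1.9] Tq [-1.38  1.47 -0.2 ] grip 0.198 q [-0.31  0.6   1.67 -0.    0.87  1.23]
```

```bash
python3 -m pendant '[-0.001,-0.005,-0.005,0,0.001,0, -0.001,-0.006,-0.005,0,0.001,0, -0.001,-0.007,-0.005,0,0.001,0, -0.001,-0.008,-0.005,0,0.001,0]'
python3 - <<'E'
from h import *
st()
E
```

```text
time_s: 24.45
eef_pos: [537.3, -51.4, 15.9]
ee_rot: [-0.014, -0.707, -0.011, 0.707]
force: [-8.6, -11.6, 1.4]
grip_width: 0.197
t 24.45 P [537.3 -51.4  15.9] psi -88.03 tilt 0.23 F [ -8.6 -11.6   1.4] Tq [-2.05  1.5  -0.15] grip 0.197 q [-0.31  0.6   1.67 -0.01  0.87  1.23]
```

Stud contact is starting at y ≈ −51.5, where it was predicted. Next I'll work out the levelling turn and raise the stud push.

```bash
python3 - <<'E'
from h import *
print(need((537.3,-51.4,16),-88.2))
E
python3 -m pendant '[-0.0005,-0.008,-0.005,0,0.001,-0.001, -0.0005,-0.009,-0.005,0,0.001,-0.001, -0.0005,-0.01,-0.005,0,0.001,-0.001, -0.0005,-0.01,-0.005,0,0.001,-0.001]'
python3 - <<'E'
from h import *
st(); print(need((537.3,-51.4,16),-88.2))
E
```

```text
([-0.0004, -0.0001, 0.0002, 0.0009, 0.0003, -0.0012], 'dist 0 turn 0.3')
time_s: 24.78
eef_pos: [537.4, -51.3, 15.9]
ee_rot: [-0.014, -0.707, -0.011, 0.707]
force: [-9.4, -15.3, 2.1]
grip_width: 0.195
t 24.78 P [537.4 -51.3  15.9] psi -88.0 tilt 0.24 F [ -9.4 -15.3   2.1] Tq [-2.79  1.69 -0.11] grip 0.195 q [-0.31  0.6   1.67 -0.01  0.87  1.23]
([-0.0004, 0.0004, 0.0002, 0.0011, 0.0003, -0.0013], 'dist 0 turn 0.3')
```

```bash
python3 -m pendant '[-0.0007,-0.01,-0.005,0,0.001,-0.001, -0.0007,-0.011,-0.005,0,0.001,-0.002, -0.0007,-0.012,-0.005,0,0.001,-0.0025, -0.0007,-0.012,-0.005,0,0.001,-0.0025, -0.0007,-0.012,-0.005,0,0.001,-0.0025]'
python3 - <<'E'
from h import *
st(); print(need((537.3,-51.4,16),-88.2))
for n in("top","side"):
    im=cv2.cvtColor(optics.capture(n),cv2.COLOR_RGB2BGR); cv2.imwrite(f"pics/{n}11.png",im)
im=cv2.imread("pics/side11.png"); cv2.imwrite("pics/side11q.png",cv2.resize(im[160:215,220:285],None,fx=10,fy=10,interpolation=cv2.INTER_CUBIC))
im=cv2.imread("pics/top11.png"); cv2.imwrite("pics/top11q.png",cv2.resize(im[130:220,220:340],None,fx=6,fy=6,interpolation=cv2.INTER_CUBIC))
st()
E
```

```text
time_s: 25.2
eef_pos: [537.4, -51.2, 15.9]
ee_rot: [-0.013, -0.707, -0.012, 0.707]
force: [-9.7, -18.6, 0.5]
grip_width: 0.194
t 25.2 P [537.4 -51.2  15.9] psi -87.96 tilt 0.06 F [ -9.7 -18.6   0.5] Tq [-3.35  1.75 -0.17] grip 0.194 q [-0.31  0.6   1.67 -0.    0.87  1.22]
([-0.0004, 0.0009, 0.0003, 0.0013, 0.0003, -0.0001], 'dist 0 turn 0.2')
t 25.3 P [537.4 -51.2  15.9] psi -87.96 tilt 0.06 F [-10.  -18.7   0.8] Tq [-3.33  1.72 -0.07] grip 0.201 q [-0.31  0.6   1.67 -0.    0.87  1.22]
```

View pics/side11q.png

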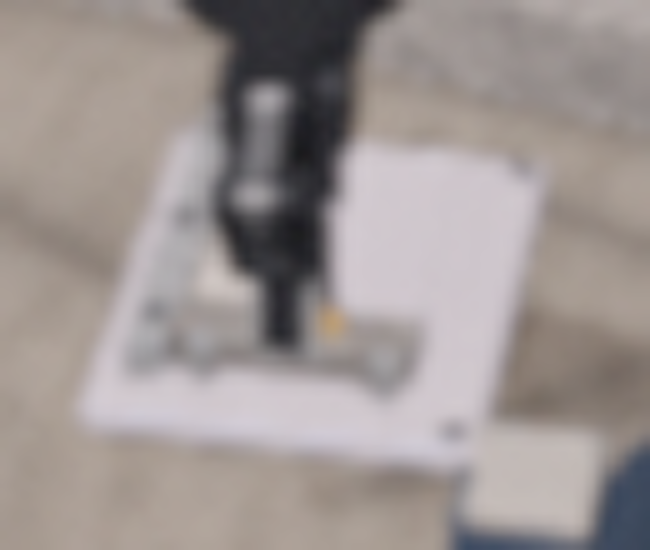

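View pics/top11q.png

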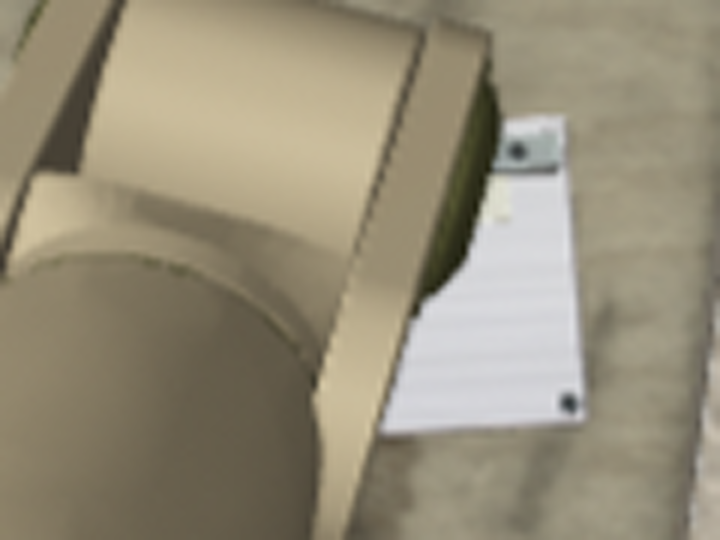

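The side view shows the stock's back against both studs (px ≈(240,194) and (258,197)) and the stock end at the rail. In the top view only the blade tip shows, near px (303,162). I need to check whether its outer edge really lies along the rail there.

Run:
```python
from h import *
c,s_=np.cos(np.radians(1.8)),np.sin(np.radians(1.8)); J=lambda x,y,z:[537.6+c*x-s_*y,-94.2+s_*x+c*y,z]
for lab,P in (("face z10",J(37.5,-50,10)),("face z24",J(37.5,-50,24)),("blade out tip z18.5",J(37.5,-52.5,18.5)),("blade in tip",J(18.5,-52.5,18.5))): print(lab,np.round(proj("top",[P])[0],2))
g=cv2.cvtColor(cv2.imread("pics/top11.png"),cv2.COLOR_BGR2GRAY); h=cv2.cvtColor(cv2.imread("pics/top11.png"),cv2.COLOR_BGR2HSV)
for col in (302,303,304,306,308): print(col,[(int(a),int(b)) for a,b in zip(g[154:172,col],h[154:172,col,1])])
im=cv2.imread("pics/top11.png")[145:175,290:325]; cv2.imwrite("pics/top11z.png",cv2.resize(im,None,fx=20,fy=20,interpolation=cv2.INTER_CUBIC))
```

```text
face z10 [302.55 159.11]
face z24 [302.96 157.88]
blade out tip z18.5 [303.86 158.3 ]
blade in tip [304.45 166.21]
302 [(54, 76), (61, 61), (95, 23), (135, 15), (107, 12), (173, 23), (205, 18), (213, 18), (217, 17), (217, 17), (216, 16), (215, 18), (208, 12), (210, 0), (213, 4), (214, 4), (214, 4), (216, 4)]
303 [(134, 15), (145, 14), (151, 13), (165, 12), (126, 8), (182, 19), (216, 19), (217, 17), (217, 16), (218, 17), (218, 15), (216, 16), (199, 15), (206, 1), (214, 5), (213, 4), (215, 4), (215, 4)]
304 [(138, 16), (131, 15), (154, 13), (168, 13), (126, 8), (181, 13), (214, 11), (221, 10), (220, 13), (217, 13), (222, 13), (218, 14), (200, 13), (206, 0), (214, 5), (213, 4), (215, 4), (216, 5)]
306 [(79, 19), (63, 16), (107, 19), (166, 12), (123, 8), (175, 3), (214, 2), (214, 2), (212, 4), (213, 4), (212, 5), (214, 5), (215, 4), (215, 5), (214, 5), (214, 5), (215, 4), (216, 3)]
308 [(160, 13), (153, 13), (160, 13), (153, 10), (113, 7), (179, 3), (214, 2), (214, 2), (213, 4), (213, 4), (212, 5), (214, 4), (215, 4), (215, 4), (214, 5), (214, 4), (215, 4), (216, 3)]
```

View pics/top11z.png

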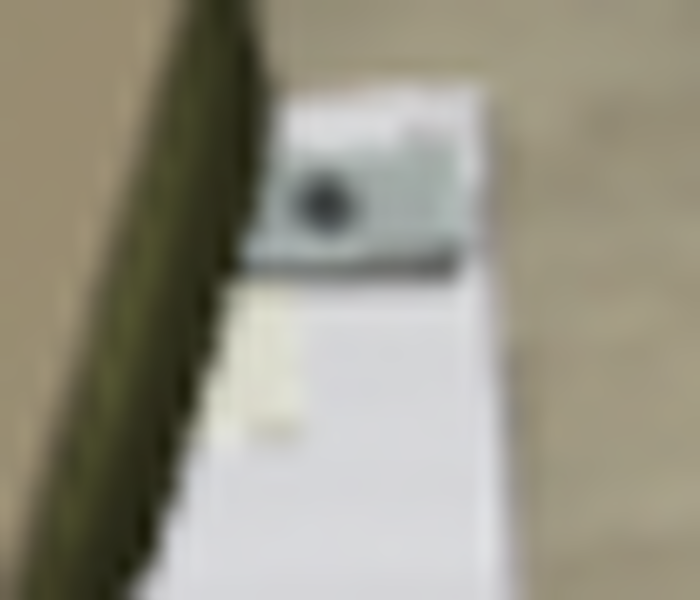

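Taking the blade's inner edge (row ≈166.3–166.4) against the predicted home row (≈166.2), the tip sits within about 0.5 mm of home, but the outer edge by the rail is too coarse to judge. The moment reading also suggests the rail load is mostly on the stock end. I'll add a very small left turn under the same push to seat the blade along the rail, and use the yaw moment to tell when it's flush.

```bash
python3 -m pendant '[-0.0005,-0.0115,-0.0045,-0.0005,0.001,-0.001, -0.0005,-0.0115,-0.0045,-0.001,0.001,-0.001, -0.0005,-0.0115,-0.0045,-0.0015,0.001,-0.001, -0.0005,-0.0115,-0.0045,-0.002,0.001,-0.001, -0.0005,-0.0115,-0.0045,-0.002,0.001,-0.001]'
python3 - <<'E'
from h import *
st(); print(need((537.3,-51.4,16),-88.0))
E
```

```text
time_s: 25.72
eef_pos: [537.4, -51.2, 15.9]
ee_rot: [-0.015, -0.707, -0.014, 0.707]
force: [-9.5, -18.3, -0.3]
grip_width: 0.199
t 25.72 P [537.4 -51.2  15.9] psi -87.58 tilt 0.09 F [ -9.5 -18.3  -0.3] Tq [-3.34  1.68 -0.2 ] grip 0.199 q [-0.31  0.6   1.67 -0.    0.87  1.22]
([-0.0004, 0.0008, 0.0003, 0.0024, 0.0002, -0.0005], 'dist 0 turn 0.4')
```

```bash
python3 -m pendant '[-0.0003,-0.0115,-0.0045,-0.0005,0.001,-0.001, -0.0003,-0.0115,-0.0045,-0.001,0.001,-0.001, -0.0003,-0.0115,-0.0045,-0.0015,0.001,-0.001, -0.0003,-0.0115,-0.0045,-0.002,0.001,-0.001, -0.0003,-0.0115,-0.0045,-0.002,0.001,-0.001]'
python3 - <<'E'
from h import *
st()
im=cv2.cvtColor(optics.capture("top"),cv2.COLOR_RGB2BGR); cv2.imwrite("pics/top12.png",im); st()
g=cv2.cvtColor(im,cv2.COLOR_BGR2GRAY); h=cv2.cvtColor(im,cv2.COLOR_BGR2HSV)
for col in (301,302,303,304,306): print(col,[(int(a),int(b)) for a,b in zip(g[156:170,col],h[156:170,col,1])])
E
```

```text
time_s: 26.13
eef_pos: [537.4, -51.2, 15.9]
ee_rot: [-0.018, -0.707, -0.016, 0.707]
force: [-9.9, -18.2, 0.5]
grip_width: 0.2
t 26.13 P [537.4 -51.2  15.9] psi -87.2 tilt 0.14 F [ -9.9 -18.2   0.5] Tq [-3.3   1.68 -0.23] grip 0.2 q [-0.31  0.6   1.67 -0.    0.87  1.21]
t 26.18 P [537.4 -51.2  15.9] psi -87.2 tilt 0.14 F [ -9.1 -18.7   0.1] Tq [-3.28  1.64 -0.23] grip 0.197 q [-0.31  0.6   1.67 -0.    0.87  1.21]
301 [(43, 108), (55, 72), (64, 50), (121, 29), (176, 23), (192, 22), (202, 21), (213, 19), (215, 16), (215, 16), (209, 13), (211, 1), (214, 5), (213, 5)]
302 [(131, 13), (146, 14), (104, 12), (170, 21), (213, 18), (218, 17), (217, 17), (217, 17), (215, 16), (215, 16), (200, 15), (206, 1), (214, 5), (213, 4)]
303 [(162, 14), (168, 13), (125, 8), (182, 21), (216, 19), (216, 16), (217, 16), (218, 17), (217, 16), (216, 16), (211, 11), (212, 0), (214, 5), (214, 4)]
304 [(155, 15), (168, 12), (126, 8), (181, 13), (214, 11), (221, 9), (225, 9), (221, 11), (223, 11), (224, 12), (207, 11), (208, 0), (214, 5), (214, 4)]
306 [(107, 19), (166, 9), (123, 8), (175, 1), (214, 1), (213, 2), (212, 4), (213, 4), (212, 5), (214, 5), (215, 4), (215, 4), (214, 4), (213, 4)]
```

The tool turned 0.76° but the blade tip barely moved (≈0.07 px, 0.2 mm) and the yaw moment rose only to −0.23 N m. So the square is held by the rail and studs and the pads are giving. With the local rail line as reference, the blade's inner edge is 7.16 px away (7.24 px expected when flush), so the gap is within measuring error. I'll take out most of that twist, keep the push, and check once more.

```bash
python3 -m pendant '[-0.0005,-0.0115,-0.0045,0.001,0.001,-0.0015, -0.0005,-0.0115,-0.0045,0.002,0.001,-0.0015, -0.0005,-0.0115,-0.0045,0.0025,0.001,-0.0015, -0.0005,-0.0115,-0.0045,0.0025,0.001,-0.0015, -0.0005,-0.0115,-0.0045,0.0025,0.001,-0.0015, -0.0005,-0.0115,-0.0045,0.0025,0.001,-0.0015]'
python3 - <<'E'
from h import *
st(); ims={}
for n in("top","side"):
    ims[n]=cv2.cvtColor(optics.capture(n),cv2.COLOR_RGB2BGR); cv2.imwrite(f"pics/{n}13.png",ims[n])
st()
im=ims["top"]; g=cv2.cvtColor(im,cv2.COLOR_BGR2GRAY); h=cv2.cvtColor(im,cv2.COLOR_BGR2HSV)
for col in (302,303,304,306): print(col,[(int(a),int(b)) for a,b in zip(g[157:169,col],h[157:169,col,1])])
z=ims["side"][178:208,225:275]; cv2.imwrite("pics/side13z.png",cv2.resize(z,None,fx=16,fy=16,interpolation=cv2.INTER_CUBIC))
E
```

```text
time_s: 26.68
eef_pos: [537.4, -51.2, 15.9]
ee_rot: [-0.015, -0.707, -0.014, 0.707]
force: [-9.2, -18.3, -0.3]
grip_width: 0.196
t 26.68 P [537.4 -51.2  15.9] psi -87.63 tilt 0.1 F [ -9.2 -18.3  -0.3] Tq [-3.27  1.63 -0.2 ] grip 0.196 q [-0.31  0.6   1.67 -0.    0.87  1.22]
t 26.78 P [537.4 -51.2  15.9] psi -87.63 tilt 0.1 F [ -9.5 -18.2  -0.2] Tq [-3.32  1.61 -0.24] grip 0.195 q [-0.31  0.6   1.67 -0.    0.87  1.22]
302 [(136, 13), (101, 12), (170, 22), (213, 18), (218, 19), (217, 17), (216, 16), (216, 16), (215, 16), (208, 13), (211, 2), (214, 4)]
303 [(165, 14), (124, 8), (182, 21), (215, 18), (217, 17), (217, 16), (218, 17), (218, 15), (216, 16), (211, 11), (212, 0), (214, 5)]
304 [(168, 13), (127, 8), (181, 13), (214, 9), (221, 9), (225, 9), (221, 11), (222, 13), (224, 12), (208, 10), (208, 0), (214, 5)]
306 [(166, 11), (123, 8), (174, 3), (214, 2), (214, 4), (212, 4), (213, 5), (212, 5), (214, 4), (215, 4), (215, 5), (214, 5)]
```

View pics/side13z.png

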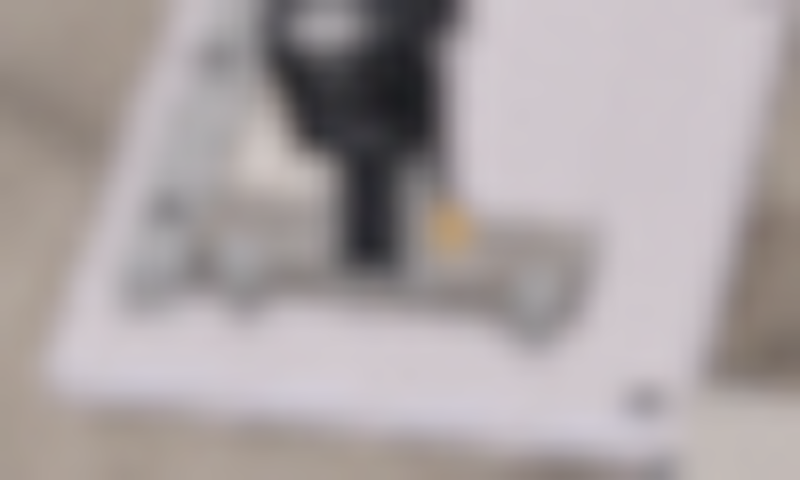

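The square stayed put when the twist came out: the blade's inner edge is unchanged at row ≈166.3. The side view shows the stock's back behind both studs (px ≈(240,194) and (258,196)) and its end at the rail. One last check that the push holds steady and that everything else is untouched, then I'll hand in.

Run:
```python
from h import *
for i in range(4):
    a=optics.capture("top"); b=optics.capture("side")
st()
A=cv2.cvtColor(cv2.imread("pics/top0.png"),cv2.COLOR_BGR2HSV); B=cv2.cvtColor(a,cv2.COLOR_RGB2HSV)
def c(H,roi,f):
    x0,y0,x1,y1=roi; m=f(H[y0:y1,x0:x1]); p=np.argwhere(m); return np.round(p.mean(0)[::-1]+[x0,y0],1),len(p)
for lab,roi,f in (("screwdriver",(235,230,290,265),lambda h:((h[...,0]<8)|(h[...,0]>172))&(h[...,1]>150)),("tape",(335,230,400,285),lambda h:(h[...,0]>18)&(h[...,0]<32)&(h[...,1]>90)),("brass",(210,100,240,130),lambda h:(h[...,0]>18)&(h[...,0]<32)&(h[...,1]>110))):
    print(lab,c(A,roi,f),c(B,roi,f))
h=B[150:240,340:450]; m=(h[...,0]>19)&(h[...,0]<32)&(h[...,1]>150)&(h[...,2]>190); w=(h[...,1]<45)&(h[...,2]>195); mt=(B[...,0]<22)&(B[...,1]>110)
p=np.argwhere(w)[:,::-1]+[340,150]; q=onz("top",p,56.5)[:,:2]; 
cen=np.array([477,-335.7]); r=np.radians(7.1); T=np.array([[np.cos(r),np.sin(r)],[-np.sin(r),np.cos(r)]])
N,l,s_,cc=cv2.connectedComponentsWithStats(w.astype(np.uint8))
for i in range(1,N):
    if 100<s_[i][4]<500:
        p=np.argwhere(l==i)[:,::-1]+[340,150]; q=(onz("top",p,56.5)[:,:2]-cen)@T.T; print("reject blade in tray frame: min",np.round(q.min(0),1),"max",np.round(q.max(0),1))
cv2.imwrite("pics/top14.png",cv2.cvtColor(a,cv2.COLOR_RGB2BGR))
```

```text
t 27.18 P [537.4 -51.2  15.9] psi -87.63 tilt 0.1 F [ -9.8 -18.5   0.1] Tq [-3.27  1.63 -0.19] grip 0.198 q [-0.31  0.6   1.67 -0.    0.87  1.22]
screwdriver (array([260.6, 250.8]), 371) (array([271. , 248.8]), 158)
tape (array([366.9, 257.9]), 600) (array([366.6, 257.8]), 600)
brass (array([229.4, 118.4]), 20) (array([229.4, 118.4]), 20)
reject blade in tray frame: min [ 19.1 -65.1] max [35.9 16.7]
```

View pics/top14.png

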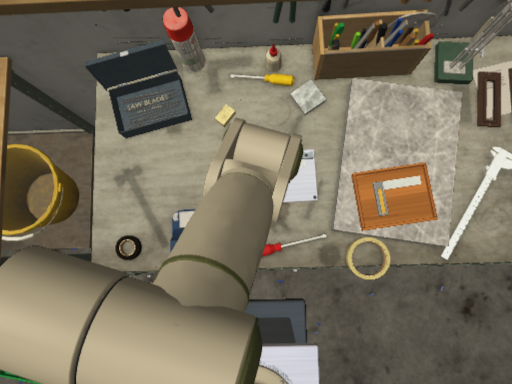

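The push is steady at Fx ≈ −10 N and Fy ≈ −18.5 N. The tape and brass block haven't moved. The screwdriver is half hidden behind the arm, but its shaft tip is still at (325,236). The bar-tagged square lies inside the tray. Handing in.

Run:
```python
from rig import workorder
print(workorder.finish_job())
```

```text
the job is handed in; nothing more can be done
None
```

I laid the bar-tagged square flat in the reject tray and let go of it. I then pressed the round-tagged square into the jig corner and handed the job in at about 27 s, still gripping it with a 60 N grip. The rail push was about 10 N and the stud push about 18 N.

**Checks that agreed**
- **Reject square:** the top view shows it inside the tray walls, with its blade at y −65 to +17 mm in the tray frame against inner walls at ±76.5 mm.
- **Jig contact:** the rail and then the studs were felt within about 1 mm of where the pictures put them. The push and position held steady over the last readings.
- **Other things:** the masking tape and brass block had not moved. The screwdriver was half hidden behind the arm, but its visible shaft tip had not moved.

**What disagreed or stayed uncertain**
- **First grasp missed:** the fingers closed in the air above the stock. The shut fingertips stand at about the reported tool point, not 19 mm ahead of it. I saw this in the pictures, opened again, and took both squares lower.
- **Blade along the rail:** only the blade tip was visible at the end. Its inner edge puts any gap at the rail within about 0.4 mm of zero. Its outer edge, read directly, looked up to 1.8 mm short; I took that as shading beside the rail, because it would make the blade too narrow. A small trial turn of the gripper left the square in place, so I judged it flush.
- **Both studs:** contact was judged from the force readings and the side view. I could not see each contact directly.

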